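# Load, clamp and cover a drilling jig

## Task

Set up the drilling jig: open its cam lever and lay every loose square brass bar flat in a trough of its own on the jig, between the stop bar and the cam jaw. Then turn the four-armed hand nut at one end of the clamp skewer until the cam lever at the other end meets firm resistance a little before half way through its swing, and close the lever fully so that it clamps all the bars. After that set the template on the jig, the large ends of its keyholes over the two headed studs, and slide it fully home so that it is locked under both heads; leave everything else where it is.

Things in the scene. Friction and masses are not known exactly. Their poses are not given: they have to be found in the camera images.
- jig: Fixed grey metal drilling jig, 244 mm along its x, 105 along y; origin under its middle on the bench, z up. Four troughs along y at x = -66, -22, 22, 66 mm, floor at z 54, 21 mm wide, ridges 6 high with bevelled tops. Stop bar at their -y end, cam jaw at their +y end. End blocks (x beyond 100 either side, y -37 to 37), top z 73.5, each with a headed stud. Clamp skewer along y at x 0, z 46.
- stop_bar: Dark steel bar, 174 mm along the jig's x, 14 thick, across the -y end of the troughs; top at z 69 in the jig's frame. Origin: middle of the face that the bars' ends meet. Axes as the jig's. The hand nut behind it moves it 0.8 mm toward +y (the cam jaw) for each rad; it yields on stiff spring washers when the bars are pressed against it.
- jaw_face (a point): Middle of the cam jaw's face, 174 mm long along the jig's x, 15 thick, top z 69, across the +y end of the troughs. The lever moves it up to 9 mm toward -y. It starts shut: no room for the 90 mm bars. With the lever fully open the space to the stop bar is at first 6 to 10 mm longer than a bar; about 4 mm longer is right before closing on the bars.
- bar_spring (a joint): How far the stiff spring washers behind the stop bar are squeezed, in m: 0 free, 0.0065 solid (about 35 N per mm, shared by the bars). Resistance on the lever comes from here. Rightly set, it reads 0.002 to 0.004 when the lever is shut; the rest of the throw past contact (about four tenths) goes into give of the other parts.
- clamp_nut (a joint): Angle of the hand nut, rad, 0 (backed off) to 12; it grows as it tightens: clockwise seen from outside, so the arms above the skewer move toward the jig's +x. At 0 one of the four arms points to the jig's +x; they are 90 deg apart. Friction 0.2 N m. The nut stays where it is left.
- nut_centre (a point): Centre of the hand nut's four arms, on the skewer at the jig's -y end (z 46). Its axis is the jig's y. Each arm: 8 mm round rod, 38 mm from the axis to the end of its black 11 mm ball. Hub 26 mm across. The arms can be swept round one after another with the fingertips from above. With the nut at 0 it lies at y -94; it moves 0.8 mm toward +y for each rad.
- cam_lever (a joint): Angle of the cam lever, rad: 0 fully open (pointing outward, 47 deg past the jig's +y toward its -x), 2.4 fully closed (along the jig's side, pointing to its +x). It swings level about a vertical axis, clockwise from above. The throw is 9 mm: 3.0 mm by 0.6 rad, 5.1 by 1.0, 7.2 by 1.5, 9 by 2.25; past 2.25 it is over centre and stays shut. Friction 0.1 N m.
- lever_pivot (a point): Point on the cam lever's vertical pivot axis, at the height of the lever's top edge (z 53.5), beyond the cam jaw at x 0, y 88.5 mm in the jig's frame.
- lever_end (a point): Point on the lever's top edge near its end, 87 mm from the pivot axis; the lever is cranked: shut, this point lies at x 85, y 108.5 mm in the jig's frame (13 deg off +x), and it circles the pivot from there. The steel lever is 10 mm thick, 15 mm high (z 38.5 to 53.5) and ends 12 mm farther out.
- template: Loose steel drilling template, plate 252 mm (its x) by 60 mm (its y), 4 thick, 0.24 kg, eight bushes; origin under its middle, z up. Keyholes at x = -110 and 110 mm: large end 17 mm across at y = 13, slot 8 mm wide from there to y = 0. Black bar handle along x over the middle, 74 long, 16 wide, top at z 34. It can go on either way round.
- lock_near (a point): Point in the template's keyhole at its x = -110 mm, y = 0: where the stud's axis lies when the plate is slid fully home. The large end's centre is 13 mm from it toward the template's +y.
- lock_far (a point): The same for the keyhole at the template's x = 110 mm.
- stud_near (a point): Top of the stud on the jig's -x end block (x -110, y 0, z 83): 6 mm shank, 12 mm head 4 thick, 5.5 mm of shank free between the block's top (z 73.5) and the head.
- stud_far (a point): Top of the same stud on the jig's +x end block (x 110, y 0).
- bar_1: Loose square brass bar, 18 x 90 x 18 mm, 0.24 kg; origin at its centre, long axis its y. All four bars are alike; some may be absent (None). It starts flat on the bench.
- bar_2: Loose square brass bar, 18 x 90 x 18 mm, 0.24 kg; origin at its centre, long axis its y. All four bars are alike; some may be absent (None). It starts flat on the bench.
- bar_3: Loose square brass bar, 18 x 90 x 18 mm, 0.24 kg; origin at its centre, long axis its y. All four bars are alike; some may be absent (None). It starts flat on the bench.
- bar_4: Loose square brass bar, 18 x 90 x 18 mm, 0.24 kg; origin at its centre, long axis its y. All four bars are alike; some may be absent (None). It starts flat on the bench.
- flux_jar: Small round jar with a dark lid, 52 mm across, 36 high, a bystander; origin under its middle.
- side_cutters: Side cutters with red grips, 66 x 115 x 15 mm, a bystander; origin under the middle.
- insulating_tape: Black roll of tape, 60 mm across, 18 high, a bystander; origin under its middle.
Not all that is in view belongs to the job. What is shaped like the bar_3 but blue is not meant.

How it is judged:
By the outcome, as a careful person would: the job done as asked, in the order asked, and still so for the second after the job is handed in, with the robot touching nothing.
Of bar_1, bar_2, bar_3, bar_4 only 2 to 4 are there at a start; the rules pass over those that are not, and their reading is None.
At some moment in a run one of bar_1, bar_2, bar_3, bar_4, template may be knocked a few centimetres aside while the robot is not near it.
Once in a run the grip may slacken for a moment while it holds something.
It also fails if it takes over 210 s, if anything falls off the work surface, if the arm or the gripper's body presses on something with over 40 N, if the wrist force passes 120 N, or if a joint passes its speed limit or range.

## Robot

A 6-joint arm with a two-finger parallel gripper is mounted at the origin on a cart in front of the work surface, level with it; the furniture and walls round the work are solid. World frame = base frame: x ahead of the robot, y to its left, z up, the work surface at z = 0. Lengths are in m, angles in degrees, forces in N, time in s.
With the tool pointing down it reaches from about 0.325 to 1 m from the base axis. Payload 5.1 kg.
Tool frame: the origin (TCP) lies on the centre line of the jaws, within the pads' length; the fingertips stand manip.tips_ahead ahead of it and the grasp point (between the pads) lies 6 mm ahead of it (manip.tips_ahead is the distance from the TCP to the fingertips, in m); z points along the fingers, x is the direction in which the jaws open and shut, and the axes are right-handed (so a half turn about z gives the same grasp; the last joint's range is limited). The gripper opens to 85 mm and grips with 20 to 120 N. Pads are 22 mm wide; open, the fingers measure 114 mm over their backs; the gripper's body (76 mm by 85 mm) begins 54 mm behind the grasp point. The pads swing forward as they close: fully open they stand 13 mm farther back than shut.
Start: joints at [69.007, 7.093, 94.555, -0, 78.352, -4.733], TCP at [0.182, 0.624, 0.232] pointing down, gripper open.
Joint ranges: [-149.61, 149.61], [-58.7, 133.49], [1.44, 155.28], [-77.14, 257.14], [18.33, 153.61], [-166.67, 166.67]. Speed limits (degrees/s): [147.25, 147.25, 180, 180, 180, 180].

## Interface

Orientations are given as a 3x3 rotation matrix whose columns are the frame's x, y, z axes.
In Python, from cell import manip gives the robot as it stands. The module is installed in compiled form; this text tells all that it offers.
- The arm moves only by the tool apply_moves, never from a script. Its argument "moves" is a list that holds one entry, the list of rows, each a list of 7 numbers: the shift along the world's x, y, z in m, then the turn, a rotation vector about the world's x, y, z in rad, then the opening, from -1 (shut) to 1 (fully open). A call has 1 to 12 rows; each row shifts and turns the commanded pose from where the row before left it; what a row does not reach is not made up. A row lasts 1/8 s, in which the tool goes at most 62.5 mm and 10.7 degrees, less where a joint would pass 70% of its speed; a pose out of reach is approached as far as the arm can. A call is refused whole if a number of a shift passes 0.0625 or a number of a turn 0.188, either way. A call with a gripper value outside its range is refused whole. The fingers move at their own pace and stop on an object; "newtons" is the grip in N (left out, the last holds). Time passes only in rows, so rows that do not move let the fingers close. It gives the time, the measured TCP pose, the force and the opening at its end, in the units of the state.
- manip.observe(): the state, without advancing time (a new reading comes with each control period).
- manip.snapshot(name): name is "scene" or "side" or "wrist"; returns the picture (400x640x3 uint8, red, green, blue); there is no depth.
- manip.camera_model(name): a dict with "fx", "fy", "cx", "cy" (pixels), "rvec" (rotation vector, rad) and "tvec" (3), from world to camera coordinates, as OpenCV has them; the wrist camera has in their place "mount" (4x4, takes a point from camera to tool coordinates, whose origin is the TCP and whose axes are the tool frame's). Camera axes: x right, y down, z forward; pixel columns grow to the right and rows downward; lengths in m; the calibration is good to about 2 mm. A picture is of the moment at which its call begins: read the wrist's pose just before it. camera_model takes no time and is no camera call.
- manip.close_job(): hands the job in, once; it reports no verdict.
Trained networks look in the newest picture that a camera, given by its name, has taken for a name from the list of things; names that differ only in an ending like _2 or _b are one class to them, and where a whole thing is asked for, a point or a joint stands for the part that bears it (a point fixed in the world has none). Each returns a list of dicts, best first, with "conf" (0 to 1); they miss things now and then, are a little off and sometimes report something else, mostly with a low value. They report only what shows in the picture. A call takes as long as a camera call. They do not tell look-alikes from the thing itself.
- manip.recognise(camera, target): "at" ([column, row] as shares, 0 to 1, of the picture: columns of its width, rows of its height, amid what is visible of it).
- manip.regions_of(camera, target): "mask" (400x640 bool, what is visible of it) and "at" ([column, row] as shares, 0 to 1, of the picture: columns of its width, rows of its height, amid what is visible of it).
The state is a dict: "time": time; "joints": joint angles; "qvel": joint speeds; "joint_torque": joint torques, N m; "tool_pos": TCP position; "eef_rot": TCP orientation; "force": force on the tool from outside, world axes, zero at the start; "wrist_torque": the same for the moment, N m; "gripper_width": finger opening in m.
Only numpy, scipy, OpenCV 4.12 (cv2) and the standard library are available. Lean on these libraries where they do the work, as an engineer would, in place of code of your own. Each camera call takes 0.05 s, during which the arm holds its last target. There are 200 camera calls.

## Working session

There is one attempt and no reset: what is moved stays moved. The work goes in short steps, Python scripts to look and compute and a tool call to move; the robot and the scene stay as the last step left them, time stands still between calls to the robot, and variables do not carry over. Pictures are saved under pics/ and viewed, about 12 in all and at most 16, crops included, and the job is handed in when it is done.

Besides the shell and the picture viewer there is one more tool, called by a JSON object that holds its "method" and its "body", one argument or row to a line. apply_moves: Moves the arm, as the interface text tells. Its arguments: {"type":"object","properties":{"moves":{"type":"array","items":{"type":"array","items":{"type":"array","items":{"type":"number"}}}},"newtons":{"type":"number"}},"required":["moves"]}

```bash
mkdir -p pics; cat > h.py <<'E'
import numpy as np, cv2
from cell import manip
def cam(n):
    m=manip.camera_model(n); K=np.array([[m['fx'],0,m['cx']],[0,m['fy'],m['cy']],[0,0,1]])
    if 'mount' in m:
        s=manip.observe(); T=np.eye(4); T[:3,:3]=s['eef_rot']; T[:3,3]=s['tool_pos']
        W=np.linalg.inv(T@np.array(m['mount'])); return K,W[:3,:3],W[:3,3]
    return K,cv2.Rodrigues(np.array(m['rvec'],float))[0],np.array(m['tvec'],float)
def ray(c,uv,z):
    K,R,t=c; d=R.T@np.linalg.inv(K)@np.array([uv[0],uv[1],1.]); o=-R.T@t
    return o+d*(z-o[2])/d[2]
def proj(c,P):
    K,R,t=c; p=(K@(R@np.atleast_2d(P).T+t[:,None])).T; return p[:,:2]/p[:,2:]
def save(n,img,crop=None,f=1):
    if crop: img=img[crop[1]:crop[3],crop[0]:crop[2]]
    cv2.imwrite('pics/'+n,cv2.resize(img[:,:,::-1],None,fx=f,fy=f,interpolation=cv2.INTER_CUBIC))
E
python3 - <<'E'
from h import *
print(manip.tips_ahead, manip.observe())
a=manip.snapshot('scene');b=manip.snapshot('side')
save('a1.png',a,f=1.25); save('b1.png',b,f=1.25)
for n in ['scene','side']:
  c=cam(n); print(n,c[0][0,0],-c[1].T@c[2])
  for t in ['jig','bar_1','template','stud_near','lock_near','lever_end','lever_pivot','nut_centre','stop_bar','jaw_face','flux_jar','side_cutters','insulating_tape']:
    for r in manip.recognise(n,t)[:7]:
      uv=np.array(r['at'])*[640,400]; z={'bar_1':.018,'stud_near':.083,'lever_end':.0535,'lever_pivot':.0535,'nut_centre':.046,'jig':.054,'stop_bar':.069,'jaw_face':.069}.get(t,.004)
      print(t,round(r['conf'],2),uv.round(),ray(c,uv,z).round(3))
E
```

```text
0.025 {'time': 0.0, 'joints': array([ 6.90056425e+01,  7.13326774e+00,  9.46346390e+01, -4.95387759e-04,
        7.83514481e+01, -4.73322250e+00]), 'qvel': array([-0.04086701, -0.13156599, -0.06896645, -0.06221161,  0.01876782,
       -0.03998418]), 'joint_torque': array([ 1.15577212e-03, -4.23608136e+01, -3.65456808e+01, -2.18205912e-05,
        7.02175908e-03, -8.89855187e-06]), 'tool_pos': array([0.18182682, 0.62341336, 0.23114984]), 'eef_rot': array([[ 2.80013137e-01,  9.59995884e-01, -7.38430816e-04],
       [ 9.59993922e-01, -2.80014063e-01, -1.94788004e-03],
       [-2.07672784e-03, -1.63457094e-04, -9.99997830e-01]]), 'force': array([ 1.30069007, -0.09624122,  0.36885898]), 'wrist_torque': array([ 0.04510284, -0.01975599,  0.04673542]), 'gripper_width': 0.08554482217086333}
scene 463.14475940948955 [-0.00832093 -0.9394903   1.01479191]
jig 0.71 [324. 226.] [ 0.508 -0.191  0.054]
bar_1 0.65 [289. 163.] [0.585 0.148 0.018]
bar_1 0.61 [298. 179.] [0.57  0.062 0.018]
bar_1 0.55 [310. 200.] [ 0.549 -0.047  0.018]
bar_1 0.48 [253. 153.] [0.508 0.264 0.018]
template 0.55 [374. 302.]
[... 1225 characters left out ...]
 0.004]
lever_end 0.63 [360. 176.] [ 0.446 -0.282  0.054]
lever_end 0.56 [338. 179.] [ 0.52  -0.251  0.054]
lever_end 0.4 [316. 300.] [0.498 0.304 0.054]
lever_end 0.38 [329. 197.] [ 0.536 -0.145  0.054]
lever_pivot 0.59 [336. 194.] [ 0.515 -0.164  0.054]
nut_centre 0.69 [328. 206.] [ 0.531 -0.103  0.046]
stop_bar 0.63 [330. 196.] [ 0.531 -0.132  0.069]
stop_bar 0.19 [348. 162.] [ 0.499 -0.34   0.069]
jaw_face 0.75 [344. 181.] [ 0.496 -0.223  0.069]
flux_jar 0.62 [329. 198.] [ 0.544 -0.197  0.004]
flux_jar 0.55 [247. 289.] [0.709 0.261 0.004]
flux_jar 0.36 [314. 300.] [0.509 0.264 0.004]
side_cutters 0.69 [368. 285.] [0.365 0.18  0.004]
insulating_tape 0.71 [282. 177.] [ 0.736 -0.291  0.004]
```

View pics/a1.png

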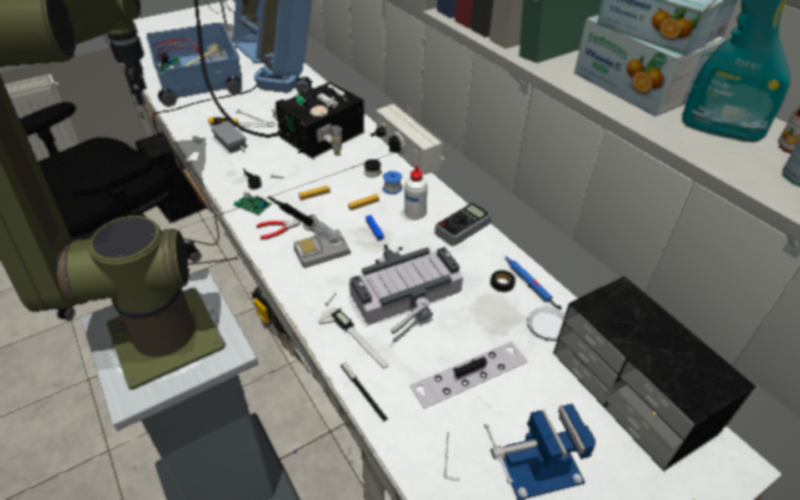

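View pics/b1.png

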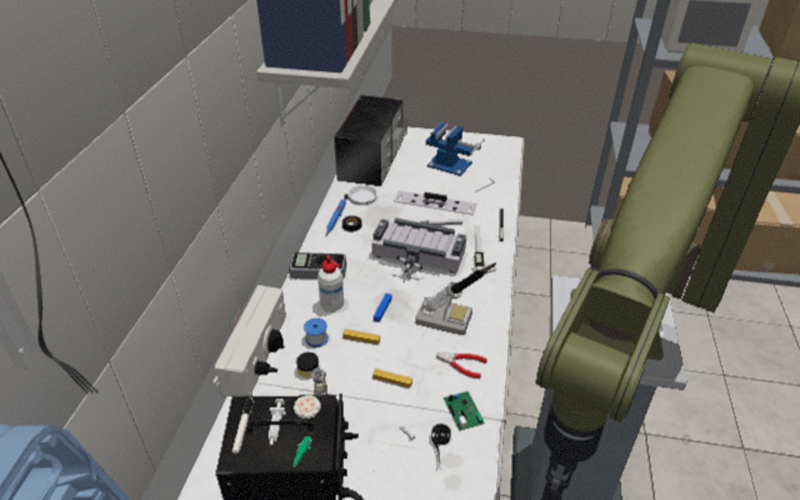

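The pictures show two brass bars, at scene px (314,192) and (364,201) in the 800-wide view and side px (392,378) and (361,336). The look-alike at scene (374,227) is blue, so it isn't one of the job's bars. The jig has its nut side facing world +y and its lever side facing -y. The template is at scene (468,372). I'll go closer and look from above.

{"method": "apply_moves", "body": {
  "moves": [
    [[0.032,-0.047,0.012,0,0,0,1],[0.032,-0.047,0.012,0,0,0,1],[0.032,-0.047,0.012,0,0,0,1],[0.032,-0.047,0.012,0,0,0,1],[0.032,-0.047,0.012,0,0,0,1],[0.032,-0.047,0.012,0,0,0,1],[0.032,-0.047,0.012,0,0,0,1],[0.032,-0.047,0.012,0,0,0,1],[0.032,-0.047,0.012,0,0,0,1],[0,0,0,0,0,0,1]]
  ]
}}

```text
time: 2.65
tool_pos: [0.472, 0.1982, 0.3417]
eef_rot: [[0.286, 0.958, 0.002], [0.958, -0.286, 0.0], [0.001, 0.002, -1.0]]
force: [0.3, 0.1, 0.2]
gripper_width: 0.0854
```

```bash
python3 - <<'E'
from h import *
m=manip.camera_model('wrist'); print(m['fx'],np.array(m['mount']).round(3).tolist())
c=cam('wrist'); a=manip.snapshot('wrist'); save('w1.png',a)
for t in ['bar_1']:
    for r in manip.regions_of('wrist',t)[:7]:
      k=r['mask']; col=a[k].mean(0).round(); q=cv2.minAreaRect(np.argwhere(k)[:,::-1].astype(np.float32)); 
      P=[ray(c,x,.018) for x in cv2.boxPoints(q)]; P=np.array(P)
      print(t,round(r['conf'],2),np.array(r['at'])*[640,400],col,P[:,:2].round(3).tolist(),P.mean(0).round(4))
E
```

```text
319.2190080522463 [[1.0, -0.001, 0.001, -0.001], [0.001, 0.956, 0.295, -0.075], [-0.001, -0.295, 0.956, -0.14], [0.0, 0.0, 0.0, 1.0]]
bar_1 0.79 [251.2  240.48] [ 40.  80. 147.] [[0.55, 0.018], [0.564, 0.109], [0.59, 0.103], [0.577, 0.011]] [0.5702 0.0601 0.018 ]
bar_1 0.71 [318.72 238.2 ] [176. 146.  73.] [[0.552, 0.16], [0.553, 0.179], [0.648, 0.173], [0.647, 0.153]] [0.6    0.1662 0.018 ]
bar_1 0.59 [375.168 160.4  ] [137. 111.  52.] [[0.459, 0.273], [0.463, 0.292], [0.552, 0.279], [0.548, 0.259]] [0.5052 0.2755 0.018 ]
```

{"method": "apply_moves", "body": {
  "moves": [
    [[-0.005,-0.056,0.0,0,0,0,-1],[-0.005,-0.056,0.0,0,0,0,-1],[-0.005,-0.056,0.0,0,0,0,-1],[-0.005,-0.056,0.0,0,0,0,-1],[-0.005,-0.056,0.0,0,0,0,-1],[-0.005,-0.056,0.0,0,0,0,-1],[0,0,0,0,0,0,-1],[0,0,0,0,0,0,-1]]
  ]
}}

```text
time: 3.75
tool_pos: [0.4401, -0.1337, 0.34]
eef_rot: [[0.279, 0.96, -0.0], [0.96, -0.279, 0.001], [0.001, -0.001, -1.0]]
force: [-0.6, 0.7, 0.2]
gripper_width: -0.0001
```

```bash
python3 - <<'E'
from h import *
c=cam('wrist'); a=manip.snapshot('wrist'); save('w2.png',a,f=1.25)
for t,z in [('stud_near',.083),('lever_end',.0535),('lever_pivot',.0535),('nut_centre',.046),('stop_bar',.069),('jaw_face',.069),('jig',.06)]:
    for r in manip.recognise('wrist',t)[:4]:
      uv=np.array(r['at'])*[640,400];print(t,round(r['conf'],2),uv.round(),ray(c,uv,z).round(4))
for t in ['stop_bar','jaw_face']:
  k=manip.regions_of('wrist',t)[0]['mask']; q=cv2.minAreaRect(np.argwhere(k)[:,::-1].astype(np.float32)); print(t,np.array([ray(c,x,.069) for x in cv2.boxPoints(q)]).round(4).tolist())
E
```

```text
stud_near 0.56 [293. 201.] [ 0.4767 -0.1761  0.083 ]
stud_near 0.33 [369. 210.] [ 0.5156 -0.0847  0.083 ]
lever_end 0.6 [231. 208.] [ 0.4698 -0.2685  0.0535]
lever_end 0.6 [296. 203.] [ 0.4877 -0.1779  0.0535]
lever_pivot 0.95 [298. 202.] [ 0.487  -0.1747  0.0535]
stop_bar 0.75 [340. 212.] [ 0.5127 -0.1222  0.069 ]
stop_bar 0.52 [151. 241.] [ 0.4805 -0.3874  0.069 ]
jaw_face 0.81 [264. 229.] [ 0.5076 -0.2288  0.069 ]
jaw_face 0.67 [296. 204.] [ 0.4856 -0.1765  0.069 ]
jig 0.89 [298. 202.] [ 0.4861 -0.1737  0.06  ]
jig 0.23 [369. 211.] [ 0.526  -0.0826  0.06  ]
stop_bar [[0.4359, -0.1213, 0.069], [0.4401, -0.0917, 0.069], [0.61, -0.111, 0.069], [0.6058, -0.1442, 0.069]]
jaw_face [[0.4225, -0.2302, 0.069], [0.424, -0.2059, 0.069], [0.5975, -0.226, 0.069], [0.5965, -0.2534, 0.069]]
```

View pics/w2.png

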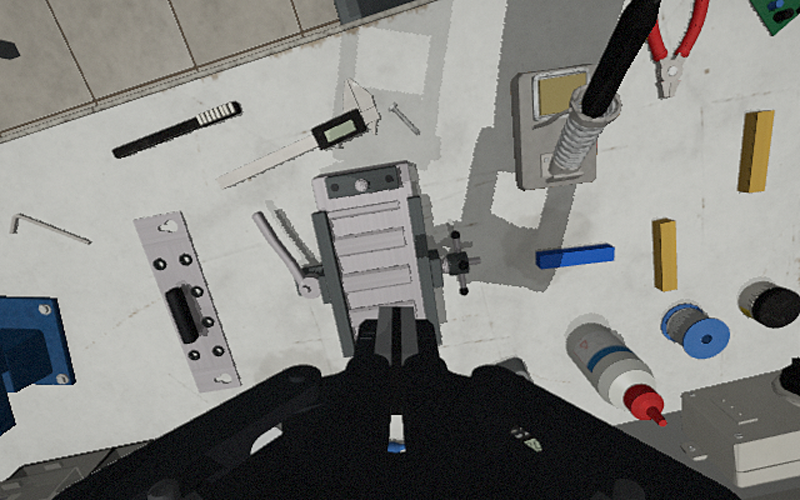

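The wrist view shows the jig lying along world x. Its +x stud is at (362,184), the lever is shut, with its pivot at (308,287) and its end near (258,214), and the nut hub is at (458,263). Next I'll fit the jig pose.

```bash
python3 - <<'E'
from h import *
from scipy.optimize import least_squares
c=cam('wrist')
J=np.array([[110,0,83],[0,88.5,53.5],[122,37,73.5],[122,-37,73.5],[100,37,73.5],[100,-37,73.5],[0,-94,46]])/1e3
U=np.array([[362,184],[308,287],[328,176],[402,165],[331,197],[404,187],[459,263]])/1.25
def T(p): 
    R=np.array([[np.cos(p[2]),-np.sin(p[2]),0],[np.sin(p[2]),np.cos(p[2]),0],[0,0,1]]); return (R@J.T).T+[p[0],p[1],0]
s=least_squares(lambda p:(proj(c,T(p))-U).ravel(),[.51,-.18,np.pi],loss='soft_l1')
print(s.x,np.degrees(s.x[2])); print(((proj(c,T(s.x))-U)).round(1)); print(T(s.x).round(4))
E
```

```text
[ 0.51825095 -0.17325984  3.00035279] 171.9075520987757
[[ 2.4 -0.2]
 [-1.  -0.4]
 [-0.3 -0.1]
 [-1.4  0.2]
 [ 0.6  0.3]
 [-0.6  0.1]
 [ 3.8  0.1]]
[[ 0.4093 -0.1578  0.083 ]
 [ 0.5058 -0.2609  0.0535]
 [ 0.3923 -0.1927  0.0735]
 [ 0.4027 -0.1195  0.0735]
 [ 0.414  -0.1958  0.0735]
 [ 0.4245 -0.1226  0.0735]
 [ 0.5315 -0.0802  0.046 ]]
```

```bash
cat >> h.py <<'E'
JP=np.array([.5183,-.1733,3.0004])
def j2w(P,p=JP):
    P=np.atleast_2d(P)/1e3; c,s=np.cos(p[2]),np.sin(p[2]); return np.c_[P[:,0]*c-P[:,1]*s+p[0],P[:,0]*s+P[:,1]*c+p[1],P[:,2:]]
E
python3 - <<'E'
from h import *
def path(phis,r=93,extra=1.0):
    out=[]
    for ph in np.radians(phis):
        n=np.array([-np.sin(ph),np.cos(ph)]); d=5+14.5*abs(n[0])+11*abs(n[1])-extra
        out.append(np.r_[np.array([0,88.5])+r*np.array([np.cos(ph),np.sin(ph)])-d*n,67])
    return j2w(np.array(out))
ph=[10]+list(range(13,151,12))+[151]
w=path(ph); 
w[0]=j2w([[95,86,67]])[0]
print(w.round(4)); print(np.diff(w,axis=0).round(4).tolist()); print(w[0]-manip.observe()['tool_pos'])
E
```

```text
[[ 0.4121 -0.2451  0.067 ]
 [ 0.4116 -0.251   0.067 ]
 [ 0.411  -0.2687  0.067 ]
 [ 0.414  -0.287   0.067 ]
 [ 0.4211 -0.3051  0.067 ]
 [ 0.4322 -0.3218  0.067 ]
 [ 0.4473 -0.3362  0.067 ]
 [ 0.4659 -0.3471  0.067 ]
 [ 0.4843 -0.3535  0.067 ]
 [ 0.5025 -0.3563  0.067 ]
 [ 0.5217 -0.3552  0.067 ]
 [ 0.5409 -0.3498  0.067 ]
 [ 0.5592 -0.34    0.067 ]
 [ 0.5676 -0.3335  0.067 ]]
[[-0.0005, -0.0059, 0.0], [-0.0006, -0.0178, 0.0], [0.003, -0.0183, 0.0], [0.007, -0.018, 0.0], [0.0111, -0.0168, 0.0], [0.0151, -0.0144, 0.0], [0.0186, -0.0109, 0.0], [0.0185, -0.0064, 0.0], [0.0182, -0.0027, 0.0], [0.0192, 0.0011, 0.0], [0.0192, 0.0053, 0.0], [0.0183, 0.0098, 0.0], [0.0084, 0.0065, 0.0]]
[-0.02796411 -0.11039662 -0.27345732]
```

{"method": "apply_moves", "body": {
  "moves": [
    [[-0.0035,-0.0138,-0.013,0,0,-0.179,-1],[-0.0035,-0.0138,-0.013,0,0,-0.179,-1],[-0.0035,-0.0138,-0.013,0,0,-0.179,-1],[-0.0035,-0.0138,-0.013,0,0,-0.179,-1],[-0.0035,-0.0138,-0.013,0,0,-0.179,-1],[-0.0035,-0.0138,-0.013,0,0,-0.179,-1],[-0.0035,-0.0138,-0.013,0,0,-0.179,-1],[-0.0035,-0.0138,-0.013,0,0,-0.179,-1],[0,0,-0.05,0,0,0,-1],[0,0,-0.03,0,0,0,-1],[0,0,0,0,0,0,-1]]
  ]
}}

```text
time: 5.62
tool_pos: [0.4103, -0.2442, 0.1535]
eef_rot: [[0.989, -0.145, -0.005], [-0.145, -0.989, 0.004], [-0.005, -0.003, -1.0]]
force: [0.8, 0.0, -0.2]
gripper_width: 0.0001
```

```bash
python3 - <<'E'
from h import *
print(manip.observe()['tool_pos'],manip.observe()['joints'].round(1))
c=cam('wrist'); a=manip.snapshot('wrist'); save('w3.png',a,f=1.25)
print(proj(c,j2w([[110,0,83],[0,88.5,53.5],[85,108.5,53.5],[122,37,73.5],[100,37,73.5],[0,-94,46]]))*1.25)
E
```

```text
[ 0.41032525 -0.24422906  0.15352495] [-37.2 -11.5 120.4  -0.   71.5 -28.9]
[[369.32439181 107.2805559 ]
 [549.86348196 257.8891398 ]
 [415.0004433  287.73390899]
 [350.21292162 180.11533214]
 [390.35940983 179.95106289]
 [582.44559559 -82.74131488]]
```

View pics/w3.png

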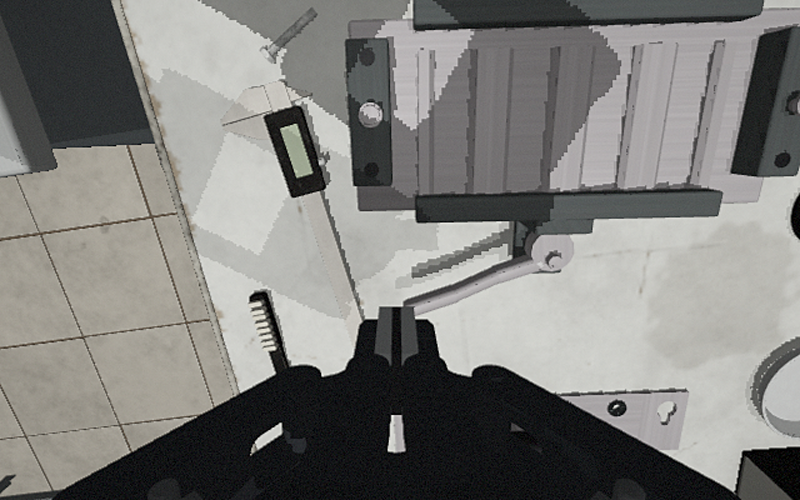

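```bash
python3 - <<'E'
from h import *
from scipy.optimize import least_squares
c=cam('wrist')
J=np.array([[110,0,83],[0,88.5,53.5],[122,37,73.5],[122,-37,73.5],[100,37,73.5],[100,-37,73.5],[-110,0,83],[-100,37,73.5]])
U=np.array([[370,114],[553,258],[352,185],[346,40],[392,184],[388,40],[795,103],[733,173]])/1.25
s=least_squares(lambda p:(proj(c,j2w(J,p))-U).ravel(),JP,loss='soft_l1')
print(s.x,np.degrees(s.x[2])); print(((proj(c,j2w(J,s.x))-U)).round(1))
for n in [0,1]:
  y=[(415,28),(763,20)] if n==0 else [(415,197),(720,191)]
  print('stop/jaw inner edge', [ray(c,np.array(q)/1.25,.069).round(4) for q in y])
E
```

```text
[ 0.51967858 -0.17543041  3.02210868] 173.15407255815603
[[-0.2  0.6]
 [-1.7  0. ]
 [ 0.2  1.1]
 [-1.8 -1.4]
 [-0.1  1. ]
 [-0.3 -2.5]
 [10.5 -0.3]
 [17.1  2.2]]
stop/jaw inner edge [array([ 0.4393, -0.1239,  0.069 ]), array([ 0.6139, -0.1458,  0.069 ])]
stop/jaw inner edge [array([ 0.4279, -0.2093,  0.069 ]), array([ 0.6001, -0.2311,  0.069 ])]
```

{"method": "apply_moves", "body": {
  "moves": [
    [[0.002,-0.0005,-0.045,0,0,0,-1],[0,0,-0.0415,0,0,0,-1],[0,0,0,0,0,0,-1]]
  ]
}}

```text
time: 6.05
tool_pos: [0.413, -0.2451, 0.0688]
eef_rot: [[0.99, -0.144, -0.003], [-0.144, -0.99, 0.003], [-0.004, -0.002, -1.0]]
force: [-0.7, -0.1, 0.8]
gripper_width: 0.0001
```

```bash
cat > lev.py <<'E'
from h import *
def path(phis,r=93,extra=1.0,sgn=1,p=None):
    out=[]
    for ph in np.radians(phis):
        n=np.array([-np.sin(ph),np.cos(ph)]); d=5+14.5*abs(n[0])+11*abs(n[1])-extra
        out.append(np.r_[np.array([0,88.5])+r*np.array([np.cos(ph),np.sin(ph)])-sgn*d*n,67])
    return j2w(np.array(out),p)
E
python3 - <<'E'
from h import *
from lev import path
p=np.array([.5192,-.1754,np.radians(172.8)])
w=np.r_[[manip.observe()['tool_pos']],path(list(range(18,151,12))+[151],p=p)]
print(w[-1],np.diff(w,axis=0).round(4).tolist())
E
sed -i 's/^JP=.*/JP=np.array([.5192,-.1754,np.radians(172.8)])/' h.py
```

```text
[ 0.57095898 -0.33479266  0.067     ] [[0.0002, -0.0169, -0.0018], [0.0011, -0.0181, 0.0], [0.0049, -0.0182, 0.0], [0.009, -0.0175, 0.0], [0.0131, -0.0157, 0.0], [0.0168, -0.0128, 0.0], [0.0199, -0.0089, 0.0], [0.0174, -0.0044, 0.0], [0.0187, -0.0009, 0.0], [0.0193, 0.0031, 0.0], [0.0189, 0.0075, 0.0], [0.0173, 0.0119, 0.0], [0.0013, 0.0012, 0.0]]
```

{"method": "apply_moves", "body": {
  "moves": [
    [[0,-0.017,-0.002,0,0,0,-1],[0.001,-0.018,0,0,0,0,-1],[0.005,-0.018,0,0,0,0,-1],[0.009,-0.0175,0,0,0,0,-1],[0.013,-0.0155,0,0,0,0,-1],[0.017,-0.013,0,0,0,0,-1],[0.02,-0.009,0,0,0,0,-1],[0.0175,-0.0045,0,0,0,0,-1],[0.0185,-0.001,0,0,0,0,-1],[0.0195,0.003,0,0,0,0,-1],[0.019,0.0075,0,0,0,0,-1],[0.016,0.011,0,0,0,0,-1]]
  ]
}}

```text
time: 7.55
tool_pos: [0.5708, -0.3371, 0.0679]
eef_rot: [[0.99, -0.144, 0.0], [-0.144, -0.99, 0.0], [0.0, -0.0, -1.0]]
force: [0.0, -0.6, -0.5]
gripper_width: -0.0002
```

{"method": "apply_moves", "body": {
  "moves": [
    [[0.003,0.0025,0,0,0,0,-1],[0,0,0,0,0,0,-1]]
  ]
}}

```text
time: 7.8
tool_pos: [0.5725, -0.3348, 0.0678]
eef_rot: [[0.99, -0.144, -0.001], [-0.144, -0.99, 0.0], [-0.001, -0.0, -1.0]]
force: [-0.6, 0.4, 1.7]
gripper_width: -0.0
```

{"method": "apply_moves", "body": {
  "moves": [
    [[-0.005,-0.008,0,0,0,0,-1],[0,0,0.05,0,0,0,-1],[0,0.02,0.06,0,0,0,-1],[-0.01,0.05,0.06,0,0,0,-1],[-0.01,0.05,0.03,0,0,0,-1],[-0.01,0.04,0,0,0,0,-1],[0,0,0,0,0,0,-1]]
  ]
}}

```text
time: 8.68
tool_pos: [0.5387, -0.1928, 0.2558]
eef_rot: [[0.99, -0.143, 0.001], [-0.143, -0.99, -0.001], [0.001, 0.001, -1.0]]
force: [0.3, -0.3, 0.2]
gripper_width: 0.0001
```

```bash
python3 - <<'E'
from h import *
s=manip.observe();print(s['tool_pos'])
c=cam('wrist'); a=manip.snapshot('wrist'); save('w4.png',a,f=1.25)
P=[[110,0,83],[-110,0,83],[0,88.5,53.5],[-100,37,73.5],[100,37,73.5],[0,-94,46]]
P+= [[87*np.cos(np.radians(t)),88.5+87*np.sin(np.radians(t)),53.5] for t in (151,140,130)]
print((proj(c,j2w(P))*1.25).round())
E
```

```text
[ 0.53874329 -0.19283155  0.25577587]
[[229. 211.]
 [506. 206.]
 [373. 297.]
 [489. 248.]
 [252. 252.]
 [366.  86.]
 [454. 336.]
 [444. 349.]
 [433. 359.]]
```

View pics/w4.png

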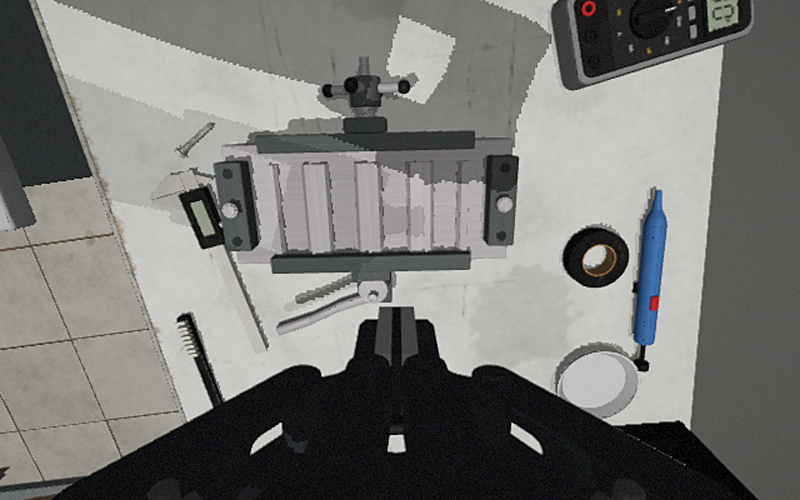

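```bash
cat >> h.py <<'E'
def w2j(P,p=JP):
    P=np.atleast_2d(P); c,s=np.cos(p[2]),np.sin(p[2]); d=P-[p[0],p[1],0]; return 1e3*np.c_[d[:,0]*c+d[:,1]*s,-d[:,0]*s+d[:,1]*c,d[:,2]]
E
python3 - <<'E'
from h import *
c=cam('wrist')
for uv in [(280,328),(330,312),(373,292),(230,210),(504,204)]: 
  z=.083 if uv[1]<220 else .0535; print(uv,w2j(ray(c,np.array(uv)/1.25,z)).round(1))
P=np.array([[258,135],[475,132],[272,270],[470,268],[258,150],[475,150],[272,256],[470,255]])/1.25
print(np.r_[[w2j(ray(c,u,.069))[0] for u in P]].round(1))
for u in [(328,90),(403,87),(350,85),(366,92)]: print(u,w2j(ray(c,np.array(u)/1.25,.046)).round(1),w2j(ray(c,np.array(u)/1.25,.08)).round(1))
print(w2j([[0.413,-0.2451,0.0688]]))
E
```

```text
(280, 328) [[ 89.9 119.8  53.5]]
(330, 312) [[ 41.2 104.1  53.5]]
(373, 292) [[ 0.1 84.7 53.5]]
(230, 210) [[ 1.089e+02 -1.000e-01  8.300e+01]]
(504, 204) [[-108.1   -0.6   83. ]]
[[ 84.4 -56.5  69. ]
 [-85.8 -55.5  69. ]
 [ 85.8  55.8  69. ]
 [-85.8  57.4  69. ]
 [ 85.8 -45.1  69. ]
 [-86.3 -41.8  69. ]
 [ 84.4  43.1  69. ]
 [-85.4  45.6  69. ]]
(328, 90) [[ 30.8 -90.4  46. ]] [[ 25.6 -87.3  80. ]]
(403, 87) [[-30.3 -91.5  46. ]] [[-29.6 -88.3  80. ]]
(350, 85) [[ 12.7 -93.8  46. ]] [[  9.2 -90.4  80. ]]
(366, 92) [[ -0.  -88.3  46. ]] [[ -2.3 -85.4  80. ]]
[[96.6268549  82.46078409 68.8       ]]
```

```bash
sed -i 's/14.5\*abs/8*abs/' lev.py; python3 - <<'E'
from h import *
from lev import path
w=np.r_[j2w([[64,82,63]]),path(list(range(22,151,12))+[151],r=68,extra=1,p=JP)];w[:,2]=.063
print(w[0],w[-1],np.diff(w,axis=0).round(4).tolist())
E
```

```text
[ 0.44542733 -0.24873208  0.063     ] [ 0.55264613 -0.31748457  0.063     ] [[-0.0075, -0.0152, 0.0], [0.0015, -0.0142, 0.0], [0.0047, -0.0141, 0.0], [0.008, -0.0131, 0.0], [0.0112, -0.0113, 0.0], [0.0139, -0.0086, 0.0], [0.0143, -0.0051, 0.0], [0.0124, -0.0023, 0.0], [0.0131, 0.0001, 0.0], [0.0134, 0.0029, 0.0], [0.0131, 0.0058, 0.0], [0.0091, 0.0064, 0.0]]
```

{"method": "apply_moves", "body": {
  "moves": [
    [[-0.031,-0.0187,-0.01,0,0,0,-1],[-0.031,-0.0187,-0.02,0,0,0,-1],[-0.031,-0.0187,-0.03,0,0,0,-1],[0,0,-0.05,0,0,0,-1],[0,0,-0.05,0,0,0,-1],[0,0,-0.033,0,0,0,-1],[0,0,0,0,0,0,-1]]
  ]
}}

```text
time: 9.6
tool_pos: [0.4437, -0.2497, 0.0582]
eef_rot: [[0.989, -0.146, -0.007], [-0.146, -0.989, 0.004], [-0.007, -0.003, -1.0]]
force: [-0.3, -0.5, 0.6]
gripper_width: -0.0002
```

{"method": "apply_moves", "body": {
  "moves": [
    [[-0.006,-0.015,0,0,0,0,-1],[0.001,-0.014,0,0,0,0,-1],[0.005,-0.014,0,0,0,0,-1],[0.008,-0.013,0,0,0,0,-1],[0.011,-0.0115,0,0,0,0,-1],[0.0,0,0,0,0,0,-1]]
  ]
}}

```text
time: 10.35
tool_pos: [0.4666, -0.3185, 0.062]
eef_rot: [[0.989, -0.145, 0.001], [-0.145, -0.989, -0.0], [0.001, 0.0, -1.0]]
force: [-0.3, -0.2, 0.3]
gripper_width: 0.0001
```

```bash
python3 - <<'E'
from h import *
s=manip.observe();print(s['tool_pos'],w2j([s['tool_pos']]))
a=manip.snapshot('wrist'); save('w5.png',a)
E
```

```text
[ 0.46664212 -0.31852185  0.06203747] [[ 34.20552652 148.5805366   62.0374748 ]]
```

View pics/w5.png

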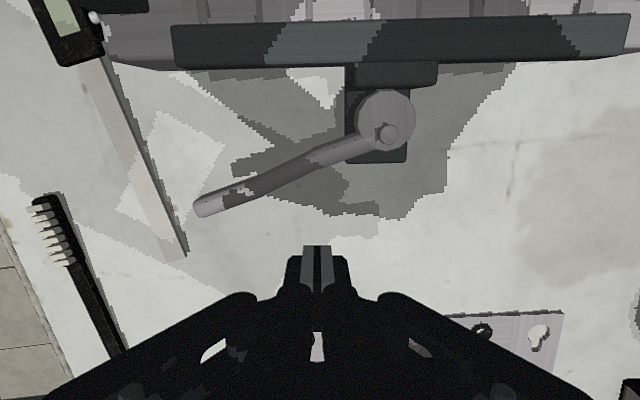

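```bash
python3 - <<'E'
from h import *
c=cam('wrist'); s=manip.observe()
for d in [-.03,-.02,-.01,0,.006,.015,.025,.035]:
  print(d,proj(c,[s['tool_pos']+s['eef_rot'][:,2]*d]).round(1), proj(c,[s['tool_pos']+s['eef_rot']@[.011,.0,d]]).round(1))
print(proj(c,j2w([[0,88.5,53.5],[85,108.5,53.5],[88,37,69],[34,148,0],[34,148,20],[34,148,40]])))
P=[ray(c,u,.0535) for u in [(388,132),(200,207)]]; print(w2j(P))
E
```

```text
-0.03 [[316.7 299. ]] [[344.3 299. ]]
-0.02 [[316.7 285.4]] [[342.4 285.3]]
-0.01 [[316.7 273.5]] [[340.6 273.5]]
0 [[316.6 263.1]] [[339.1 263.1]]
0.006 [[316.6 257.5]] [[338.3 257.4]]
0.015 [[316.6 249.7]] [[337.2 249.7]]
0.025 [[316.6 242. ]] [[336.1 241.9]]
0.035 [[316.6 235. ]] [[335.1 235. ]]
[[390.22377411 136.58115693]
 [210.16007516 182.66656987]
 [165.58548145   2.55690796]
 [317.8959497  219.58325272]
 [318.04891129 230.8658401 ]
 [318.23497717 244.59022989]]
[[  1.11307914  86.41988974  53.5       ]
 [ 91.39680654 120.59414541  53.5       ]]
```

{"method": "apply_moves", "body": {
  "moves": [
    [[0,0,0.06,0,0,0,-1],[-0.0115,0.0345,0.02,0,0,0,-1],[-0.012,0.035,0,0,0,0,-1],[0,0,-0.05,0,0,0,-1],[0,0,-0.044,0,0,0,-1],[0,0,0,0,0,0,-1],[-0.001,-0.01,0,0,0,0,-1],[-0.001,-0.01,0,0,0,0,-1],[0,-0.01,0,0,0,0,-1],[0,-0.008,0,0,0,0,-1]]
  ]
}}

```text
time: 11.65
tool_pos: [0.4404, -0.2872, 0.0487]
eef_rot: [[0.989, -0.145, 0.001], [-0.145, -0.989, -0.001], [0.001, 0.001, -1.0]]
force: [-0.3, 2.2, -0.2]
gripper_width: -0.0002
```

```bash
python3 - <<'E'
from h import *
s=manip.observe();print(s['tool_pos'],s['force'],w2j([s['tool_pos']]))
a=manip.snapshot('wrist'); save('w6.png',a)
E
```

```text
[ 0.44043113 -0.28721579  0.04873013] [-0.30899322  2.22219015 -0.21846394] [[ 64.13351793 120.8064413   48.73013021]]
```

View pics/w6.png

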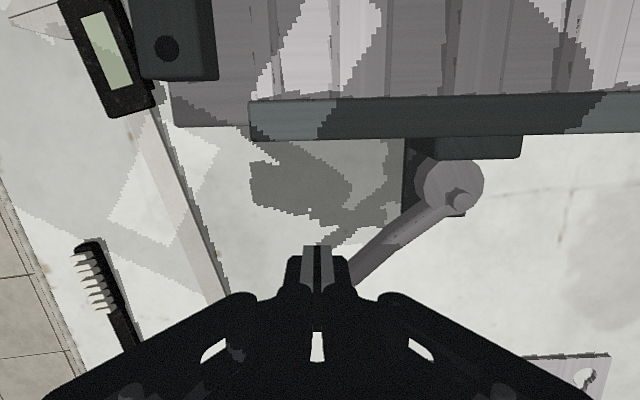

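```bash
python3 - <<'E'
from h import *
from lev import path
s=manip.observe()['tool_pos']
w=np.r_[[s],path(list(np.linspace(48,152,11)),r=70,extra=0,p=JP)];w[:,2]=.0487
print(w[-1],np.diff(w,axis=0).round(4).tolist())
E
```

```text
[ 0.55466249 -0.31864361  0.0487    ] [[0.0028, -0.0072, 0.0], [0.0074, -0.0117, 0.0], [0.0098, -0.0102, 0.0], [0.0119, -0.0082, 0.0], [0.0136, -0.0057, 0.0], [0.0109, -0.003, 0.0], [0.0114, -0.0012, 0.0], [0.0119, 0.0007, 0.0], [0.012, 0.0029, 0.0], [0.0117, 0.0052, 0.0], [0.0109, 0.0076, 0.0]]
```

{"method": "apply_moves", "body": {
  "moves": [
    [[0.003,-0.007,0,0,0,0,-1],[0.0075,-0.0115,0,0,0,0,-1],[0.01,-0.01,0,0,0,0,-1],[0.012,-0.008,0,0,0,0,-1],[0.0135,-0.0055,0,0,0,0,-1],[0.011,-0.003,0,0,0,0,-1],[0.0115,-0.001,0,0,0,0,-1],[0.012,0.0005,0,0,0,0,-1],[0.012,0.003,0,0,0,0,-1],[0.0115,0.005,0,0,0,0,-1],[0.009,0.006,0,0,0,0,-1]]
  ]
}}

```text
time: 13.08
tool_pos: [0.5535, -0.3175, 0.0472]
eef_rot: [[0.99, -0.144, -0.0], [-0.144, -0.99, -0.001], [-0.0, 0.001, -1.0]]
force: [-2.3, -0.3, 0.0]
gripper_width: 0.0
```

{"method": "apply_moves", "body": {
  "moves": [
    [[0.004,0.0045,0,0,0,0,-1],[0.0,0.0,0,0,0,0,-1]]
  ]
}}

```text
time: 13.32
tool_pos: [0.5551, -0.3161, 0.0473]
eef_rot: [[0.99, -0.143, -0.005], [-0.143, -0.99, -0.006], [-0.004, 0.007, -1.0]]
force: [-9.0, -11.2, -0.1]
gripper_width: 0.0002
```

{"method": "apply_moves", "body": {
  "moves": [
    [[-0.006,-0.008,0,0,0,0,-1],[0,0,0.06,0,0,0,-1],[0,0,0.06,0,0,0,-1],[0.0,0.058,0.06,0,0,-0.187,0],[0.0,0.061,0,0,0,-0.187,0],[0.0,0.061,0,0,0,-0.187,0],[0.005,0.061,0,0,0,-0.187,0],[0.005,0.061,0,0,0,-0.187,0],[0.005,0.061,0,0,0,-0.187,0],[0.005,0.061,0,0,0,-0.187,0],[0.015,0.061,0,0,0,-0.187,0],[0,0,0,0,0,0,0]]
  ]
}}

```text
time: 14.82
tool_pos: [0.5857, 0.1321, 0.2131]
eef_rot: [[-0.001, -1.0, 0.002], [-1.0, 0.001, 0.002], [-0.002, -0.002, -1.0]]
force: [-0.4, -0.4, 0.5]
gripper_width: 0.0427
```

```bash
cat > bars.py <<'E'
from h import *
def bars(a,c,z=.018):
    out=[]
    for r in manip.regions_of('wrist','bar_1')[:7]:
      k=r['mask']; col=a[k].mean(0)
      if col[2]>col[0]: continue
      q=cv2.minAreaRect(np.argwhere(k)[:,::-1].astype(np.float32)); B=cv2.boxPoints(q); P=np.array([ray(c,x,z)[:2] for x in B])
      e=[P[1]-P[0],P[2]-P[1]]; L=e[0] if np.linalg.norm(e[0])>np.linalg.norm(e[1]) else e[1]; L=L*np.sign(L[0])
      print(round(r['conf'],2),col.round(),'c',P.mean(0).round(4),'len',np.linalg.norm(e,axis=1).round(3),'ang',np.degrees(np.arctan2(L[1],L[0])).round(1))
E
python3 - <<'E'
from bars import *
s=manip.observe();print(s['tool_pos'],s['joints'].round(0),s['gripper_width'])
c=cam('wrist'); a=manip.snapshot('wrist'); save('w7.png',a); bars(a,c); bars(a,c,.01)
E
```

```text
[0.58567402 0.13209246 0.2130727 ] [  8.   2. 102.   0.  76.  98.] 0.04269262064816185
0.79 [151. 124.  62.] c [0.511  0.2728] len [0.095 0.024] ang -8.8
0.78 [112.  90.  44.] c [0.6044 0.1651] len [0.091 0.02 ] ang -4.2
0.79 [151. 124.  62.] c [0.5074 0.2762] len [0.098 0.024] ang -8.8
0.78 [112.  90.  44.] c [0.603  0.1659] len [0.093 0.02 ] ang -4.2
```

{"method": "apply_moves", "body": {
  "moves": [
    [[0.0165,0.0335,-0.03,0,0,-0.073,0],[0,0,-0.06,0,0,0,0],[0,0,-0.06,0,0,0,0],[0,0,-0.03,0,0,0,0],[0,0,0,0,0,0,0],[0,0,0,0,0,0,-1],[0,0,0,0,0,0,-1],[0,0,0,0,0,0,-1],[0,0,0,0,0,0,-1]]
  ],
  "newtons": 60
}}

```text
time: 16.1
tool_pos: [0.602, 0.1617, 0.0338]
eef_rot: [[-0.079, -0.997, 0.001], [-0.997, 0.079, 0.0], [-0.0, -0.001, -1.0]]
force: [0.5, 0.4, -0.5]
gripper_width: 0.0
```

{"method": "apply_moves", "body": {
  "moves": [
    [[0,0.003,0.005,0,0,0,0],[0,0,0,0,0,0,0],[0,0,-0.005,0,0,0,0],[0,0,-0.008,0,0,0,0],[0,0,0,0,0,0,0],[0,0,0,0,0,0,-1],[0,0,0,0,0,0,-1],[0,0,0,0,0,0,-1],[0,0,0,0,0,0,-1]]
  ]
}}

```text
time: 17.23
tool_pos: [0.6017, 0.1645, 0.025]
eef_rot: [[-0.079, -0.997, 0.0], [-0.997, 0.079, 0.0], [-0.0, -0.0, -1.0]]
force: [0.4, 0.3, -0.6]
gripper_width: -0.0
```

```bash
python3 - <<'E'
from bars import *
s=manip.observe();print(s['tool_pos'],s['joints'].round(0),s['gripper_width'])
c=cam('wrist'); a=manip.snapshot('wrist'); save('w8.png',a); bars(a,c)
E
```

```text
[0.60167745 0.16449662 0.0250229 ] [ 10.  16. 106.  -0.  58. 105.] -1.4149457869317962e-05
0.86 [84. 68. 35.] c [0.562  0.2659] len [0.024 0.007] ang -66.1
0.75 [114.  91.  44.] c [0.6279 0.1641] len [0.018 0.048] ang -1.8
0.2 [42. 41. 35.] c [0.6996 0.269 ] len [0.044 0.052] ang -15.3
```

View pics/w8.png

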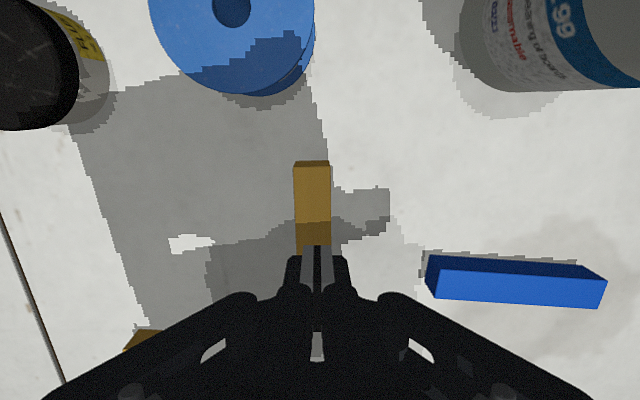

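{"method": "apply_moves", "body": {
  "moves": [
    [[0,0,-0.003,0,0,0,-1],[0,0,0,0,0,0,-1]]
  ]
}}

```text
time: 17.58
tool_pos: [0.6012, 0.1644, 0.0214]
eef_rot: [[-0.079, -0.997, -0.001], [-0.997, 0.079, -0.0], [0.0, 0.001, -1.0]]
force: [-0.3, 0.4, -0.5]
gripper_width: -0.0002
```

{"method": "apply_moves", "body": {
  "moves": [
    [[0,0,-0.003,0,0,0,-1],[0,0,0,0,0,0,-1]]
  ]
}}

```text
time: 17.82
tool_pos: [0.6018, 0.1645, 0.0192]
eef_rot: [[-0.079, -0.997, 0.0], [-0.997, 0.079, 0.0], [-0.0, -0.0, -1.0]]
force: [-0.7, 0.4, 3.2]
gripper_width: -0.0003
```

{"method": "apply_moves", "body": {
  "moves": [
    [[0,0,-0.002,0,0,0,-1],[0,0,0,0,0,0,-1]]
  ]
}}

```text
time: 18.08
tool_pos: [0.6019, 0.1646, 0.0191]
eef_rot: [[-0.079, -0.997, -0.001], [-0.997, 0.079, -0.0], [0.0, 0.001, -1.0]]
force: [-6.8, -1.2, 13.2]
gripper_width: 0.0001
```

{"method": "apply_moves", "body": {
  "moves": [
    [[0,0.001,0.02,0,0,0,-1],[0,0,0,0,0,0,0],[0,0,0,0,0,0,0],[0,0,-0.018,0,0,0,0],[0,0,-0.012,0,0,0,0],[0,0,0,0,0,0,0],[0,0,0,0,0,0,-1],[0,0,0,0,0,0,-1],[0,0,0,0,0,0,-1],[0,0,0,0,0,0,-1]]
  ],
  "newtons": 60
}}

```text
time: 19.32
tool_pos: [0.6019, 0.1656, 0.0072]
eef_rot: [[-0.079, -0.997, 0.001], [-0.997, 0.079, 0.0], [-0.0, -0.001, -1.0]]
force: [0.8, 0.1, 0.1]
gripper_width: 0.0165
```

{"method": "apply_moves", "body": {
  "moves": [
    [[0,0,0.06,0,0,0,-1],[0,0,0.06,0,0,0,-1],[-0.001,-0.038,0.04,0,0,0.169,-1],[-0.007,-0.039,0,0,0,0.169,-1],[-0.007,-0.039,0,0,0,0.169,-1],[-0.007,-0.039,0,0,0,0.169,-1],[-0.008,-0.039,0,0,0,0.17,-1],[-0.008,-0.039,0,0,0,0.17,-1],[-0.008,-0.039,0,0,0,0.17,-1],[-0.008,-0.039,0,0,0,0.169,-1],[-0.0075,-0.037,0,0,0,0.169,-1],[0,0,0,0,0,0,-1]]
  ]
}}

```text
time: 20.82
tool_pos: [0.5391, -0.1844, 0.1664]
eef_rot: [[0.992, -0.129, -0.001], [-0.129, -0.992, 0.0], [-0.001, 0.0, -1.0]]
force: [-0.4, 0.4, -2.3]
gripper_width: 0.0161
```

```bash
python3 - <<'E'
from bars import *
s=manip.observe();print(s['tool_pos'],s['eef_rot'][:,0],s['joints'].round(0),s['gripper_width'],w2j([s['tool_pos']]))
c=cam('wrist'); a=manip.snapshot('wrist'); save('w9.png',a,f=1.25); bars(a,c,.16)
print((proj(c,j2w([[110,0,83],[-110,0,83],[0,88.5,53.5],[-100,37,73.5],[100,37,73.5],[100,-37,73.5],[0,-94,46],[87,-44,69],[-87,-44,69],[87,53,69],[-87,53,69]]))*1.25).round())
E
```

```text
[ 0.53913261 -0.1844263   0.16638351] [ 9.91652976e-01 -1.28932794e-01 -8.42384953e-04] [-24.  -0. 109.  -0.  72. -17.] 0.01609459240600887 [[-20.90673048   6.4569032  166.38350577]]
0.97 [123. 100.  50.] c [ 0.5381 -0.1897] len [0.02  0.104] ang 83.6
[[172. 252.]
 [548. 250.]
 [367. 357.]
 [520. 302.]
 [206. 303.]
 [188. 186.]
 [360.  85.]
 [212. 173.]
 [508. 172.]
 [232. 323.]
 [496. 322.]]
```

View pics/w9.png

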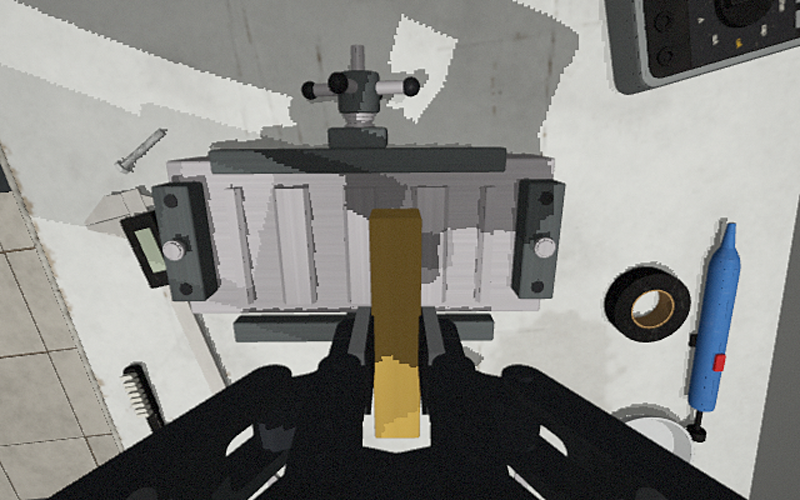

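```bash
python3 - <<'E'
from h import *
c=cam('wrist'); s=manip.observe()
# top-face corners of held bar
for z in (.177,):
  P=np.array([ray(c,np.array(u)/1.25,z) for u in [(370,217),(420,217),(374,438),(420,437)]]); print(w2j(P).round(1),w2j([P.mean(0)]).round(1))
for u,z in [((174,249),.083),((545,246),.083)]: print(w2j(ray(c,np.array(u)/1.25,z)).round(1))
for u in [(211,170),(505,170),(235,317),(493,316)]: print(w2j(ray(c,np.array(u)/1.25,.069)).round(1))
for u in [(347,305),(422,305)]: print(w2j(ray(c,np.array(u)/1.25,.06)).round(1))
E
```

```text
[[-12.7 -42.4 177. ]
 [-29.3 -42.4 177. ]
 [-12.4  46.8 177. ]
 [-30.6  46.4 177. ]] [[-21.2   2.1 177. ]]
[[108.5  -3.8  83. ]]
[[-108.3   -5.    83. ]]
[[ 87.  -47.9  69. ]]
[[-85.3 -47.4  69. ]]
[[84.3 46.9 69. ]]
[[-84.7  46.7  69. ]]
[[11.8 42.7 60. ]]
[[-38.7  42.8  60. ]]
```

{"method": "apply_moves", "body": {
  "moves": [
    [[0.0013,0.0018,-0.04,0,0,0.004,-1],[0,0,-0.04,0,0,0,-1],[0,0,-0.0155,0,0,0,-1],[0,0,0,0,0,0,-1]]
  ]
}}

```text
time: 21.42
tool_pos: [0.5415, -0.18, 0.0713]
eef_rot: [[0.993, -0.121, -0.001], [-0.121, -0.993, 0.0], [-0.001, -0.0, -1.0]]
force: [-0.0, 0.3, -1.7]
gripper_width: 0.0163
```

{"method": "apply_moves", "body": {
  "moves": [
    [[0,0,-0.004,0,0,0,-1],[0,0,-0.003,0,0,0,-1],[0,0,0,0,0,0,-1]]
  ]
}}

```text
time: 21.8
tool_pos: [0.5427, -0.1805, 0.0695]
eef_rot: [[0.993, -0.121, 0.001], [-0.121, -0.993, 0.0], [0.001, -0.0, -1.0]]
force: [-10.8, 4.7, 20.1]
gripper_width: 0.0159
```

{"method": "apply_moves", "body": {
  "moves": [
    [[0,0,0.006,0,0,0,-1],[-0.0025,0.0,0,0,0,0,-1],[0,0,-0.005,0,0,0,-1],[0,0,-0.004,0,0,0,-1],[0,0,0,0,0,0,-1]]
  ]
}}

```text
time: 22.42
tool_pos: [0.54, -0.1814, 0.0673]
eef_rot: [[0.993, -0.121, -0.0], [-0.121, -0.993, -0.001], [-0.0, 0.001, -1.0]]
force: [-15.0, 4.6, 31.1]
gripper_width: 0.0162
```

{"method": "apply_moves", "body": {
  "moves": [
    [[0,0,0.003,0,0,0,-1],[-0.0025,0.0,0.0,0,0,0,-1],[0,0,-0.003,0,0,0,-1],[0,0,-0.001,0,0,0,-1],[0,0,0,0,0,0,-1]]
  ]
}}

```text
time: 23.05
tool_pos: [0.5395, -0.1815, 0.0673]
eef_rot: [[0.992, -0.122, 0.005], [-0.122, -0.993, -0.001], [0.005, 0.0, -1.0]]
force: [-10.5, 5.5, 31.9]
gripper_width: 0.0157
```

{"method": "apply_moves", "body": {
  "moves": [
    [[0,0,0.005,0,0,0,-1],[0,0,0,0,0,0,-1]]
  ]
}}

```text
time: 23.3
tool_pos: [0.5387, -0.1814, 0.0676]
eef_rot: [[0.992, -0.122, 0.006], [-0.122, -0.992, -0.002], [0.006, 0.001, -1.0]]
force: [0.5, 0.6, 9.9]
gripper_width: 0.0165
```

```bash
python3 - <<'E'
from h import *
s=manip.observe();print(s['tool_pos'],s['force'],w2j([s['tool_pos']]))
a=manip.snapshot('wrist'); save('w10.png',a,(150,60,500,330),2.2)
E
```

```text
[ 0.53872774 -0.18138573  0.06763585] [0.46899799 0.55267815 9.89343694] [[-20.1239731    3.49105169  67.63585184]]
```

View pics/w10.png

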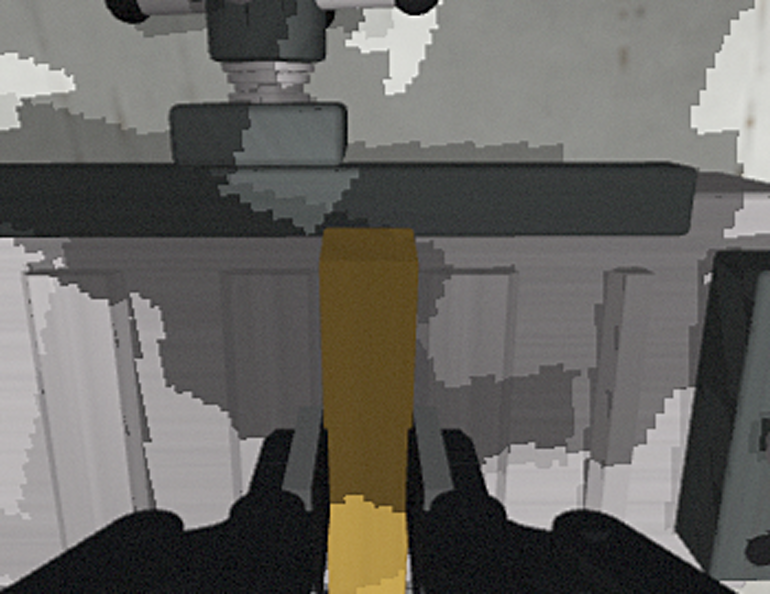

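```bash
python3 - <<'E'
from h import *
c=cam('wrist'); f=lambda u:np.array([150,60])+np.array(u)/2.2
for z in (.068,.072,.076,.080):
  P=w2j([ray(c,f(u),z) for u in [(320,262),(415,262)]]); print(z,P.round(1).tolist(),P[0,0]-P[1,0])
for z in (.052,.054,.058,.062):
  P=w2j([ray(c,f(u),z) for u in [(322,229),(413,229)]]); print(z,P.round(1).tolist(),P[0,0]-P[1,0])
print('ridge ends z60',w2j([ray(c,f(u),.06) for u in [(222,270),(320,270),(415,270),(515,270),(606,270)]]).round(1).tolist())
print('stop edge bottom/top', w2j([ray(c,f((500,235)),.054)]).round(1),w2j([ray(c,f((500,235)),.069)]).round(1))
E
```

```text
0.068 [[-10.5, -38.6, 68.0], [-29.9, -38.6, 68.0]] 19.389902213938434
0.072 [[-10.8, -39.5, 72.0], [-29.6, -39.5, 72.0]] 18.835877911778667
0.076 [[-11.0, -40.4, 76.0], [-29.3, -40.5, 76.0]] 18.281853609618786
0.08 [[-11.3, -41.4, 80.0], [-29.0, -41.4, 80.0]] 17.727829307459018
0.052 [[-10.2, -42.5, 52.0], [-30.6, -42.5, 52.0]] 20.408078113948186
0.054 [[-10.3, -42.8, 54.0], [-30.4, -42.9, 54.0]] 20.14642460247746
0.058 [[-10.5, -43.6, 58.0], [-30.1, -43.6, 58.0]] 19.623117579536114
0.062 [[-10.7, -44.3, 62.0], [-29.8, -44.3, 62.0]] 19.09981055659466
ridge ends z60 [[11.1, -35.0, 60.0], [-10.0, -35.0, 60.0], [-30.6, -35.0, 60.0], [-52.3, -35.0, 60.0], [-72.1, -35.0, 60.0]]
stop edge bottom/top [[-49.8 -41.5  54. ]] [[-46.8 -44.4  69. ]]
```

The bar sits between its ridges, and the stop bar is just clear of its end. It still stands about 6 mm high, probably cocked in the grip, so I'll release it and check.

{"method": "apply_moves", "body": {
  "moves": [
    [[0,0,0.002,0,0,0,-0.4],[0,0,0,0,0,0,-0.2],[0,0,0,0,0,0,0],[0,0,0.05,0,0,0,0],[0,-0.03,0.06,0,0,0,0],[0,-0.03,0.0,0,0,0,0],[0,0,0,0,0,0,0]]
  ]
}}

```text
time: 24.22
tool_pos: [0.5363, -0.2401, 0.1736]
eef_rot: [[0.992, -0.124, 0.0], [-0.124, -0.992, -0.0], [0.0, 0.0, -1.0]]
force: [0.8, 0.4, -0.3]
gripper_width: 0.0427
```

```bash
python3 - <<'E'
from h import *
c=cam('wrist'); s=manip.observe();print(s['tool_pos'],s['force'])
a=manip.snapshot('wrist'); save('w11.png',a,(100,40,540,330),1.8)
print(((proj(c,j2w([[110,0,83],[-110,0,83]]))-[100,40])*1.8).round())
E
```

```text
[ 0.53627989 -0.24005061  0.17355151] [ 0.84722627  0.37825396 -0.25468259]
[[ 43. 148.]
 [607. 148.]]
```

View pics/w11.png

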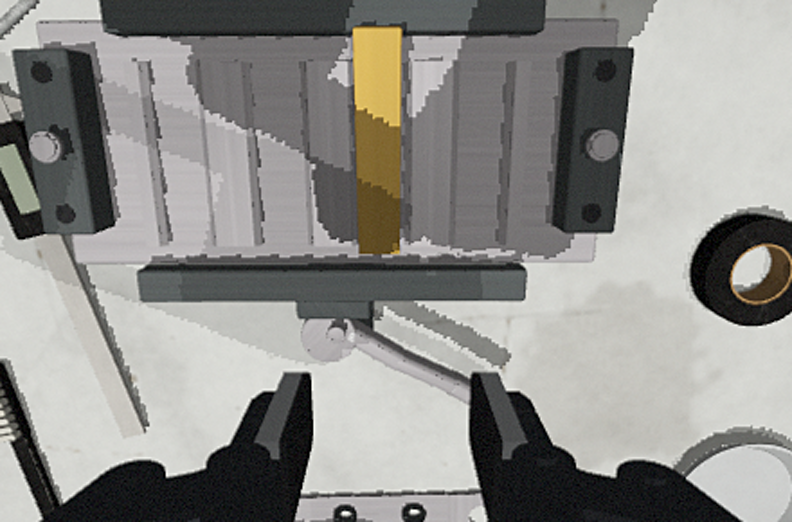

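{"method": "apply_moves", "body": {
  "moves": [
    [[0.0025,0.03,0,0,0,0,-1],[0.0025,0.031,0,0,0,0,-1],[0,0,-0.045,0,0,0,-1],[0,0,-0.045,0,0,0,-1],[0,0,-0.005,0,0,0,-1],[0,0,0,0,0,0,-1]]
  ]
}}

```text
time: 25.02
tool_pos: [0.5433, -0.1768, 0.0816]
eef_rot: [[0.993, -0.121, 0.003], [-0.121, -0.993, 0.0], [0.003, -0.0, -1.0]]
force: [-3.7, 2.3, 18.4]
gripper_width: -0.0003
```

{"method": "apply_moves", "body": {
  "moves": [
    [[0,0,-0.003,0,0,0,-1],[0,0,-0.003,0,0,0,-1],[0,0,0,0,0,0,-1]]
  ]
}}

```text
time: 25.4
tool_pos: [0.5458, -0.1772, 0.0811]
eef_rot: [[0.993, -0.121, 0.008], [-0.121, -0.993, -0.001], [0.008, -0.0, -1.0]]
force: [-8.8, 6.9, 39.2]
gripper_width: -0.0006
```

The fingertips touch the bar top at about z 80 mm, where 72 mm is expected, and the bar looks tilted by about 9°. Its -y end must be resting on top of the stop bar, so I'll push it toward +y from that end.

{"method": "apply_moves", "body": {
  "moves": [
    [[-0.002,0,0.035,0,0,0,-1],[0.003,0.032,0.0,0,0,0,-1],[0.004,0.032,0,0,0,0,-1],[0,0,0,0,0,0,-1]]
  ]
}}

```text
time: 25.9
tool_pos: [0.5452, -0.1109, 0.1057]
eef_rot: [[0.993, -0.118, -0.003], [-0.118, -0.993, 0.001], [-0.003, -0.001, -1.0]]
force: [-0.4, -0.1, -0.6]
gripper_width: 0.0002
```

```bash
python3 - <<'E'
from h import *
s=manip.observe();print(s['tool_pos'],w2j([s['tool_pos']]),j2w([[-22,-66,77]])-s['tool_pos'])
E
```

```text
[ 0.54521036 -0.11086597  0.10569156] [[-17.7170043 -67.2851216 105.6915552]] [[ 0.00408815 -0.00181179 -0.02869156]]
```

{"method": "apply_moves", "body": {
  "moves": [
    [[0.004,0,-0.015,0,0,0,-1],[0,0,-0.0145,0,0,0,-1],[0,0,0,0,0,0,-1],[-0.0005,-0.005,0,0,0,0,-1],[-0.0005,-0.004,0,0,0,0,-1],[-0.0005,-0.003,0,0,0,0,-1],[0,0,0,0,0,0,-1]]
  ]
}}

```text
time: 26.78
tool_pos: [0.549, -0.1261, 0.0781]
eef_rot: [[0.993, -0.122, 0.001], [-0.122, -0.993, -0.0], [0.001, 0.0, -1.0]]
force: [0.6, -1.3, 0.4]
gripper_width: 0.0003
```

{"method": "apply_moves", "body": {
  "moves": [
    [[-0.0002,-0.002,0,0,0,0,-1],[0,0,0,0,0,0,-1]]
  ]
}}

```text
time: 27.02
tool_pos: [0.5487, -0.1277, 0.0779]
eef_rot: [[0.993, -0.122, 0.0], [-0.122, -0.993, -0.0], [0.0, 0.0, -1.0]]
force: [0.2, -0.4, 0.1]
gripper_width: 0.0
```

{"method": "apply_moves", "body": {
  "moves": [
    [[-0.0002,-0.002,0,0,0,0,-1],[0,0,0,0,0,0,-1]]
  ]
}}

```text
time: 27.28
tool_pos: [0.5485, -0.1297, 0.0777]
eef_rot: [[0.993, -0.122, 0.0], [-0.122, -0.993, -0.0], [0.0, 0.0, -1.0]]
force: [0.4, 0.1, 0.4]
gripper_width: 0.0004
```

{"method": "apply_moves", "body": {
  "moves": [
    [[0,0,0.025,0,0,0,-1],[-0.003,-0.026,0,0,0,0,-1],[-0.004,-0.026,0,0,0,0,-1],[0,0,-0.02,0,0,0,-1],[0,0,0,0,0,0,-1]]
  ]
}}

```text
time: 27.9
tool_pos: [0.5395, -0.1804, 0.0797]
eef_rot: [[0.993, -0.122, -0.005], [-0.122, -0.993, 0.003], [-0.005, -0.002, -1.0]]
force: [-0.2, 0.6, -0.4]
gripper_width: -0.0001
```

{"method": "apply_moves", "body": {
  "moves": [
    [[0,0,-0.005,0,0,0,-1],[0,0,0,0,0,0,-1]]
  ]
}}

```text
time: 28.15
tool_pos: [0.5413, -0.1809, 0.0772]
eef_rot: [[0.993, -0.121, -0.001], [-0.121, -0.993, 0.0], [-0.001, -0.0, -1.0]]
force: [-0.2, 0.0, 1.4]
gripper_width: 0.0
```

{"method": "apply_moves", "body": {
  "moves": [
    [[0,0,-0.004,0,0,0,-1],[0,0,0,0,0,0,-1]]
  ]
}}

```text
time: 28.4
tool_pos: [0.5414, -0.1814, 0.0735]
eef_rot: [[0.993, -0.121, -0.0], [-0.121, -0.993, 0.0], [-0.0, -0.0, -1.0]]
force: [-0.2, 0.4, 0.3]
gripper_width: 0.0003
```

{"method": "apply_moves", "body": {
  "moves": [
    [[0,0,0.06,0,0,0,-1],[0,0,0.06,0,0,0,-1],[-0.0036,0.0507,0,0,0,-0.178,0],[-0.0036,0.0507,0,0,0,-0.178,0],[-0.0036,0.0507,0,0,0,-0.178,0],[-0.0036,0.0507,0,0,0,-0.178,0],[-0.0036,0.0507,0,0,0,-0.178,0],[-0.0036,0.0507,0,0,0,-0.178,0],[-0.0036,0.0507,0,0,0,-0.178,0],[-0.0036,0.0507,0,0,0,-0.178,0],[-0.0036,0.0507,0,0,0,-0.178,0],[0,0,0,0,0,0,0]]
  ]
}}

```text
time: 29.9
tool_pos: [0.5084, 0.2775, 0.1939]
eef_rot: [[-0.149, -0.989, 0.0], [-0.989, 0.149, 0.001], [-0.001, -0.0, -1.0]]
force: [0.2, 1.1, 0.2]
gripper_width: 0.0426
```

```bash
python3 - <<'E'
from bars import *
s=manip.observe();print(s['tool_pos'],s['eef_rot'][:,0],s['joints'].round(0),s['gripper_width'])
c=cam('wrist'); a=manip.snapshot('wrist'); save('w12.png',a); bars(a,c); bars(a,c,.009)
E
```

```text
[0.50843294 0.27750027 0.19390081] [-1.48535066e-01 -9.88906997e-01 -5.34554767e-04] [ 23.  -0. 106.   0.  74. 122.] 0.042619802588552344
0.94 [109.  88.  45.] c [0.5087 0.2765] len [0.019 0.091] ang -8.0
0.94 [109.  88.  45.] c [0.5066 0.2768] len [0.019 0.094] ang -8.0
```

{"method": "apply_moves", "body": {
  "moves": [
    [[0,-0.001,-0.06,0,0,0.01,0],[0,0,-0.06,0,0,0,0],[0,0,-0.05,0,0,0,0],[0,0,-0.018,0,0,0,0],[0,0,0,0,0,0,0],[0,0,0,0,0,0,-1],[0,0,0,0,0,0,-1],[0,0,0,0,0,0,-1],[0,0,0,0,0,0,-1],[0,0,0.06,0,0,0,-1],[0,0,0.06,0,0,0,-1],[0,0,0.04,0,0,0,-1]]
  ],
  "newtons": 100
}}

```text
time: 31.55
tool_pos: [0.5101, 0.2742, 0.1702]
eef_rot: [[-0.142, -0.99, 0.005], [-0.99, 0.142, 0.002], [-0.003, -0.005, -1.0]]
force: [0.8, -0.1, -3.0]
gripper_width: 0.0147
```

```bash
python3 - <<'E'
from h import *
s=manip.observe();print(s['tool_pos'],s['gripper_width'],np.degrees(np.arctan2(s['eef_rot'][1,0],s['eef_rot'][0,0])),j2w([[22,6,80]])-s['tool_pos'])
E
```

```text
[0.51014052 0.27421904 0.17024139] 0.014684317030093569 -98.1755858029791 [[-0.01351904 -0.4528144  -0.09024139]]
```

{"method": "apply_moves", "body": {
  "moves": [
    [[-0.0015,-0.0501,0,0,0,0.1765,-1],[-0.0015,-0.0501,0,0,0,0.1765,-1],[-0.0015,-0.0501,0,0,0,0.1765,-1],[-0.0015,-0.0501,0,0,0,0.1765,-1],[-0.0015,-0.0501,0,0,0,0.1765,-1],[-0.0015,-0.0501,0,0,0,0.1765,-1],[-0.0015,-0.0501,0,0,0,0.1765,-1],[-0.0015,-0.0501,0,0,0,0.1765,-1],[-0.0015,-0.0501,0,0,0,0.1765,-1],[0,0,0,0,0,0,-1]]
  ]
}}

```text
time: 32.8
tool_pos: [0.4954, -0.1794, 0.1666]
eef_rot: [[0.991, -0.131, 0.001], [-0.131, -0.991, -0.001], [0.001, 0.001, -1.0]]
force: [-0.7, 0.9, -3.1]
gripper_width: 0.0149
```

```bash
python3 - <<'E'
from h import *
s=manip.observe();print(s['tool_pos'],s['gripper_width'],np.degrees(np.arctan2(s['eef_rot'][1,0],s['eef_rot'][0,0])),w2j([s['tool_pos']]),(j2w([[22,4.5,80]])-s['tool_pos']).round(4))
c=cam('wrist'); a=manip.snapshot('wrist'); save('w13.png',a,f=1.25)
print((proj(c,j2w([[110,0,83],[-110,0,83],[87,-44,69],[-87,-44,69],[87,53,69],[-87,53,69]]))*1.25).round())
E
```

```text
[ 0.49541397 -0.17939652  0.16661848] 0.014927208138694255 -7.549551667357331 [[ 23.09757329   6.94618651 166.61847909]] [[ 0.0014  0.0023 -0.0866]]
[[247. 251.]
 [622. 248.]
 [286. 172.]
 [582. 170.]
 [299. 322.]
 [563. 320.]]
```

View pics/w13.png

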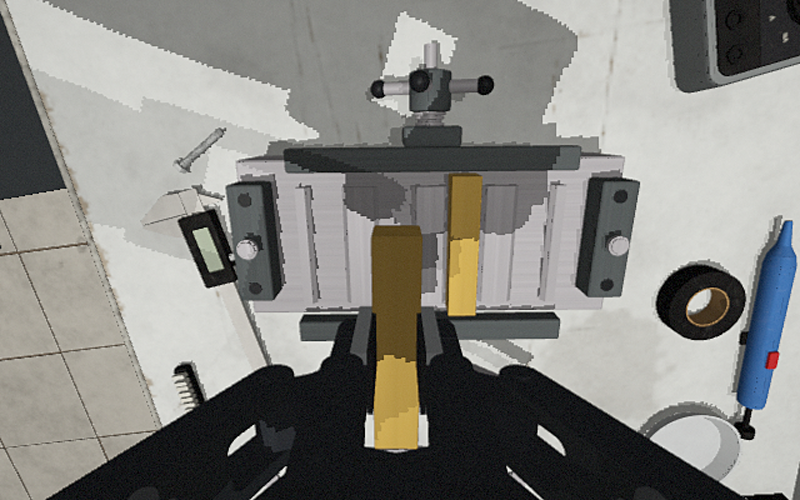

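Bar 1 now lies flat in its trough, rows 176 to 315, between the stop edge at about row 170 and the jaw at about 315. The held bar is about 3.5 mm too far toward the jaw, so I'll correct that and lower it.

{"method": "apply_moves", "body": {
  "moves": [
    [[0.0004,0.0035,-0.04,0,0,0.006,-1],[0,0,-0.04,0,0,0,-1],[0,0,-0.017,0,0,0,-1],[0,0,0,0,0,0,-1]]
  ]
}}

```text
time: 33.35
tool_pos: [0.4956, -0.1721, 0.0681]
eef_rot: [[0.993, -0.121, -0.002], [-0.121, -0.993, 0.001], [-0.002, -0.001, -1.0]]
force: [-0.7, -0.3, -2.1]
gripper_width: 0.0146
```

{"method": "apply_moves", "body": {
  "moves": [
    [[0,0,-0.005,0,0,0,-1],[0,0,0,0,0,0,-1]]
  ]
}}

```text
time: 33.6
tool_pos: [0.4967, -0.1733, 0.0649]
eef_rot: [[0.993, -0.121, 0.002], [-0.121, -0.993, -0.001], [0.002, 0.001, -1.0]]
force: [-0.4, 0.5, -2.4]
gripper_width: 0.0147
```

{"method": "apply_moves", "body": {
  "moves": [
    [[0,0,-0.003,0,0,0,-1],[0,0,0,0,0,0,-1]]
  ]
}}

```text
time: 33.85
tool_pos: [0.4971, -0.1736, 0.0631]
eef_rot: [[0.993, -0.121, 0.002], [-0.121, -0.993, -0.001], [0.002, 0.0, -1.0]]
force: [-2.6, 0.8, 7.4]
gripper_width: 0.0148
```

{"method": "apply_moves", "body": {
  "moves": [
    [[0,0,-0.003,0,0,0,-1],[0,0,0,0,0,0,-1]]
  ]
}}

```text
time: 34.1
tool_pos: [0.4972, -0.1736, 0.0631]
eef_rot: [[0.993, -0.121, 0.0], [-0.121, -0.993, -0.0], [0.0, 0.0, -1.0]]
force: [-12.5, 5.2, 25.0]
gripper_width: 0.0147
```

{"method": "apply_moves", "body": {
  "moves": [
    [[0,0,0.003,0,0,0,-0.4],[0,0,0,0,0,0,-0.2],[0,0,0,0,0,0,0],[0,0,0.04,0,0,0,0],[0,0,0,0,0,0,-1],[0,0,0,0,0,0,-1],[0,0,0,0,0,0,-1],[0,0,-0.025,0,0,0,-1],[0,0,0,0,0,0,-1]]
  ]
}}

```text
time: 35.22
tool_pos: [0.4951, -0.1727, 0.074]
eef_rot: [[0.993, -0.121, -0.003], [-0.121, -0.993, 0.001], [-0.003, -0.001, -1.0]]
force: [-0.0, 0.2, -0.2]
gripper_width: 0.0001
```

{"method": "apply_moves", "body": {
  "moves": [
    [[0,0,-0.004,0,0,0,-1],[0,0,0,0,0,0,-1]]
  ]
}}

```text
time: 35.48
tool_pos: [0.4957, -0.1729, 0.0731]
eef_rot: [[0.993, -0.121, -0.002], [-0.121, -0.993, 0.001], [-0.002, -0.001, -1.0]]
force: [-4.7, 2.2, 10.9]
gripper_width: -0.0004
```

{"method": "apply_moves", "body": {
  "moves": [
    [[0,0,-0.002,0,0,0,-1],[0,0,0,0,0,0,-1]]
  ]
}}

```text
time: 35.72
tool_pos: [0.4958, -0.173, 0.0731]
eef_rot: [[0.993, -0.121, -0.003], [-0.121, -0.993, 0.001], [-0.003, -0.001, -1.0]]
force: [-11.7, 4.1, 23.1]
gripper_width: 0.0001
```

Both bars are seated: the tips meet the second bar's top at TCP 73.1 mm, which matches 72 mm. Next I'll measure the jaw-to-stop gap, using the bars as a ruler.

{"method": "apply_moves", "body": {
  "moves": [
    [[0,0,0.05,0,0,0,-1],[0.011,-0.03,0.05,0,0,0,-1],[0.011,-0.025,0,0,0,0,-1],[0,0,0,0,0,0,-1]]
  ]
}}

```text
time: 36.22
tool_pos: [0.5182, -0.2291, 0.17]
eef_rot: [[0.992, -0.123, 0.0], [-0.123, -0.992, -0.0], [0.0, 0.0, -1.0]]
force: [-0.0, 0.5, -0.3]
gripper_width: -0.0001
```

```bash
python3 - <<'E'
from h import *
s=manip.observe();print(s['tool_pos'])
a=manip.snapshot('wrist'); c=cam('wrist')
print(proj(c,j2w([[0,-45,69],[0,51,69],[22,0,72]])))
save('w14.png',a,(230,40,410,210),3.4)
E
```

```text
[ 0.51824651 -0.22914536  0.17004401]
[[310.17227339  69.58560805]
 [310.58540728 201.05331089]
 [280.20153981 135.39246979]]
```

View pics/w14.png

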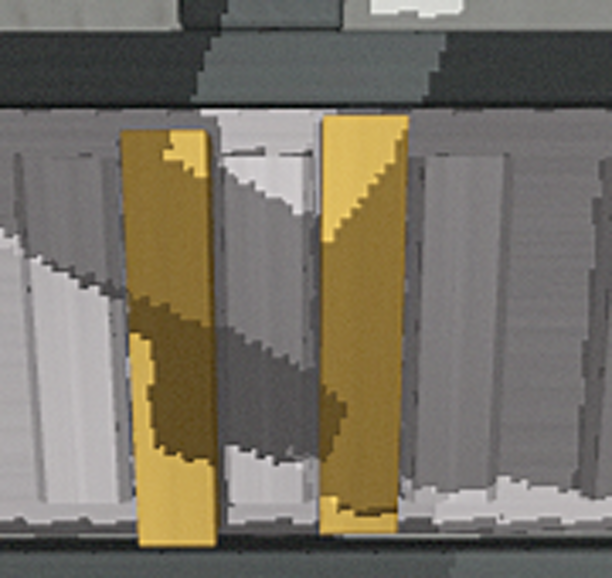

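```bash
python3 - <<'E'
from h import *
c=cam('wrist'); f=lambda u:np.array([230,40])+np.array(u)/3.4
for u,z in [((180,102),.069),((180,107),.055),((180,548),.069),((180,537),.055),((165,130),.072),((177,546),.072),((365,115),.072),((360,533),.072)]: print(u,z,w2j(ray(c,f(u),z)).round(1))
E
```

```text
(180, 102) 0.069 [[ 19.  -44.7  69. ]]
(180, 107) 0.055 [[ 20.4 -45.   55. ]]
(180, 548) 0.069 [[21.7 51.2 69. ]]
(180, 537) 0.055 [[23.2 52.6 55. ]]
(165, 130) 0.072 [[ 22.  -39.1  72. ]]
(177, 546) 0.072 [[22.1 49.8 72. ]]
(365, 115) 0.072 [[-18.9 -42.   72. ]]
(360, 533) 0.072 [[-19.6  46.6  72. ]]
```

{"method": "apply_moves", "body": {
  "moves": [
    [[0.0095,0.048,0,0,0,0,-1],[0.0095,0.048,0,0,0,0,-1],[0.0095,0.048,0,0,0,0,-1],[0,0,-0.04,0,0,0,-1],[0,0,0,0,0,0,-1]]
  ]
}}

```text
time: 36.9
tool_pos: [0.5426, -0.0818, 0.1249]
eef_rot: [[0.993, -0.119, -0.01], [-0.119, -0.993, 0.003], [-0.01, -0.001, -1.0]]
force: [-0.2, -0.2, 0.3]
gripper_width: -0.0
```

```bash
python3 - <<'E'
from h import *
s=manip.observe();print(s['tool_pos'],w2j([s['tool_pos']]),(j2w([[-16,-93,63]])-s['tool_pos']).round(4))
E
```

```text
[ 0.54256042 -0.08184691  0.12493131] [[-11.45090161 -95.74323093 124.93131369]] [[ 0.0042 -0.0033 -0.0619]]
```

{"method": "apply_moves", "body": {
  "moves": [
    [[0,0,0,0,0,0,-1],[0,0,-0.04,0,0,0,-1],[0,0,-0.024,0,0,0,-1],[0,0,0,0,0,0,-1]]
  ]
}}

```text
time: 37.4
tool_pos: [0.5455, -0.0844, 0.065]
eef_rot: [[0.992, -0.122, -0.003], [-0.122, -0.992, 0.001], [-0.003, -0.0, -1.0]]
force: [0.5, 0.4, -0.3]
gripper_width: 0.0001
```

{"method": "apply_moves", "body": {
  "moves": [
    [[-0.007,0.0009,0,0,0,0,-1],[-0.007,0.0009,0,0,0,0,-1],[-0.007,0.0009,0,0,0,0,-1]]
  ]
}}

```text
time: 37.78
tool_pos: [0.529, -0.0823, 0.0689]
eef_rot: [[0.993, -0.122, 0.011], [-0.122, -0.993, -0.002], [0.011, 0.001, -1.0]]
force: [8.1, -1.0, -1.1]
gripper_width: -0.0002
```

{"method": "apply_moves", "body": {
  "moves": [
    [[-0.007,0.0009,0,0,0,0,-1],[-0.004,0.0005,0,0,0,0,-1],[0,0,0,0,0,0,-1]]
  ]
}}

```text
time: 38.15
tool_pos: [0.5184, -0.081, 0.0696]
eef_rot: [[0.993, -0.122, 0.012], [-0.122, -0.993, -0.003], [0.012, 0.001, -1.0]]
force: [6.7, -1.2, -0.4]
gripper_width: -0.0
```

{"method": "apply_moves", "body": {
  "moves": [
    [[0.001,0,0.04,0,0,0,-1],[0.025,-0.003,0,0,0,0,-1],[0.025,-0.003,0,0,0,0,-1],[0,0,0,0,0,0,-1],[0,0,-0.035,0,0,0,-1],[0,0,-0.009,0,0,0,-1],[0,0,0,0,0,0,-1]]
  ]
}}

```text
time: 39.02
tool_pos: [0.5678, -0.0864, 0.0646]
eef_rot: [[0.993, -0.122, 0.007], [-0.122, -0.993, -0.001], [0.007, 0.0, -1.0]]
force: [3.7, -0.2, 3.3]
gripper_width: -0.0001
```

```bash
python3 - <<'E'
from h import *
s=manip.observe();print(s['tool_pos'],s['force'],w2j([s['tool_pos']]))
E
```

```text
[ 0.56781107 -0.08640284  0.06459827] [ 3.68000461 -0.20683858  3.29251116] [[-37.07345987 -94.38797285  64.59827384]]
```

{"method": "apply_moves", "body": {
  "moves": [
    [[-0.007,0.0009,-0.001,0,0,0,-1],[-0.007,0.0009,-0.001,0,0,0,-1],[-0.007,0.0009,-0.001,0,0,0,-1]]
  ]
}}

```text
time: 39.4
tool_pos: [0.5594, -0.0858, 0.0706]
eef_rot: [[0.992, -0.122, 0.039], [-0.122, -0.992, -0.007], [0.04, 0.002, -0.999]]
force: [27.9, 0.1, 19.5]
gripper_width: -0.0003
```

{"method": "apply_moves", "body": {
  "moves": [
    [[-0.007,0.0009,-0.001,0,0,0,-1],[-0.007,0.0009,-0.001,0,0,0,-1],[-0.007,0.0009,0,0,0,0,-1]]
  ]
}}

```text
time: 39.78
tool_pos: [0.5441, -0.0855, 0.0763]
eef_rot: [[0.991, -0.122, 0.051], [-0.121, -0.993, -0.012], [0.052, 0.006, -0.999]]
force: [20.5, -2.4, 43.2]
gripper_width: 0.0001
```

{"method": "apply_moves", "body": {
  "moves": [
    [[-0.007,0.0009,0,0,0,0,-1],[0,0,0,0,0,0,-1]]
  ]
}}

```text
time: 40.02
tool_pos: [0.5262, -0.0833, 0.0702]
eef_rot: [[0.992, -0.121, 0.023], [-0.12, -0.993, -0.008], [0.024, 0.005, -1.0]]
force: [1.0, -2.8, 12.8]
gripper_width: 0.0
```

{"method": "apply_moves", "body": {
  "moves": [
    [[0,0,0.05,0,0,0,-1],[0,-0.03,0.04,0,0,0,-1],[0,-0.045,0,0,0,0,-1],[0,0,0,0,0,0,-1],[0,0,0,0,0,0,-1]]
  ]
}}

```text
time: 40.65
tool_pos: [0.5154, -0.1542, 0.1463]
eef_rot: [[0.993, -0.122, -0.002], [-0.122, -0.993, 0.001], [-0.002, -0.001, -1.0]]
force: [0.2, 0.6, -0.7]
gripper_width: -0.0002
```

```bash
python3 - <<'E'
from h import *
s=manip.observe();print(s['tool_pos'],s['force'],s['eef_rot'].round(3))
c=cam('wrist');a=manip.snapshot('wrist')
o=proj(c,j2w([[0,-92,46]]))[0]; print(o)
x,y=int(o[0]),int(o[1]); x0,y0=max(0,x-85),max(0,y-60); save('w15.png',a,(x0,y0,x0+170,y0+190),3.1); print(x0,y0)
for nm,P in [('hub',[0,-92,46]),('+x h',[38,-92,46]),('up',[0,-92,84])]: print(nm,(proj(c,j2w([P]))-[x0,y0])*3.1)
E
```

```text
[ 0.5153543  -0.15415109  0.14625813] [ 0.19875596  0.6340946  -0.68650418] [[ 0.993 -0.122 -0.002]
 [-0.122 -0.993  0.001]
 [-0.002 -0.001 -1.   ]]
[325.92708844 108.35146834]
240 48
hub [[266.37397416 187.08955185]]
+x h [[103.57173167 186.58847776]]
up [[271.69043579 189.49840759]]
```

View pics/w15.png

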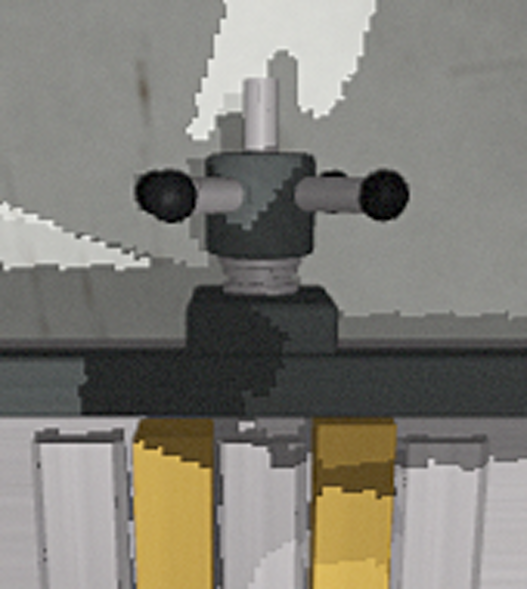

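```bash
python3 - <<'E'
from h import *
c=cam('wrist'); f=lambda u:np.array([240,48])+np.array(u)/3.1
for u,z in [((270,414),.069),((355,437),.072),((175,437),.072),((262,205),.046),((168,195),.0716),((382,193),.066)]: print(u,z,w2j(ray(c,f(u),z)).round(1))
E
```

```text
(270, 414) 0.069 [[ -0.8 -43.5  69. ]]
(355, 437) 0.072 [[-19.8 -39.1  72. ]]
(175, 437) 0.072 [[ 20.5 -38.9  72. ]]
(262, 205) 0.046 [[  1.  -88.3  46. ]]
(168, 195) 0.0716 [[ 21.2 -91.   71.6]]
(382, 193) 0.066 [[-24.2 -91.5  66. ]]
```

{"method": "apply_moves", "body": {
  "moves": [
    [[0.029,0.032,0,0,0,0,-1],[0.029,0.0325,0,0,0,0,-1],[0,0,0,0,0,0,-1],[0,0,-0.045,0,0,0,-1],[0,0,-0.045,0,0,0,-1],[0,0,0,0,0,0,-1],[0,0,0,0,0,0,-1]]
  ]
}}

```text
time: 41.58
tool_pos: [0.5734, -0.09, 0.0561]
eef_rot: [[0.993, -0.121, -0.002], [-0.121, -0.993, 0.0], [-0.002, -0.0, -1.0]]
force: [-1.0, 0.1, 0.0]
gripper_width: -0.0
```

```bash
python3 - <<'E'
from h import *
s=manip.observe();print(s['tool_pos'],s['force'],w2j([s['tool_pos']]))
E
```

```text
[ 0.57341345 -0.0900012   0.05613609] [-1.04115933  0.09194074  0.04608542] [[-43.08265068 -91.52015033  56.13609118]]
```

Clean descent this time. Now the sweep in small batches.

{"method": "apply_moves", "body": {
  "moves": [
    [[-0.007,0.0009,0,0,0,0,-1],[-0.007,0.0009,0,0,0,0,-1],[-0.007,0.0009,0,0,0,0,-1]]
  ]
}}

```text
time: 41.95
tool_pos: [0.5633, -0.0892, 0.0648]
eef_rot: [[0.992, -0.122, 0.026], [-0.122, -0.993, -0.004], [0.026, 0.001, -1.0]]
force: [19.1, -0.1, 13.3]
gripper_width: 0.0001
```

{"method": "apply_moves", "body": {
  "moves": [
    [[-0.004,0.0005,0.006,0,0,0,-1],[-0.006,0.0008,0.001,0,0,0,-1],[-0.007,0.0009,0,0,0,0,-1]]
  ]
}}

```text
time: 42.32
tool_pos: [0.545, -0.0873, 0.0726]
eef_rot: [[0.992, -0.121, 0.022], [-0.121, -0.993, -0.005], [0.022, 0.002, -1.0]]
force: [9.0, -0.7, 16.1]
gripper_width: -0.0
```

{"method": "apply_moves", "body": {
  "moves": [
    [[-0.007,0.0009,0,0,0,0,-1],[-0.007,0.0009,0,0,0,0,-1],[-0.004,0.0005,0,0,0,0,-1],[0,0,0,0,0,0,-1]]
  ]
}}

```text
time: 42.82
tool_pos: [0.5212, -0.0841, 0.0669]
eef_rot: [[0.993, -0.121, 0.009], [-0.121, -0.993, -0.003], [0.009, 0.002, -1.0]]
force: [6.0, -1.9, 2.3]
gripper_width: -0.0002
```

{"method": "apply_moves", "body": {
  "moves": [
    [[0,0,0.025,0,0,0,-1],[-0.0175,0.0022,0,0,0,0,-1],[0,0,0,0,0,0,-1],[0,0,-0.01,0,0,0,-1],[0,0,-0.004,0,0,0,-1],[0,0,0,0,0,0,-1]]
  ]
}}

```text
time: 43.58
tool_pos: [0.5009, -0.0808, 0.075]
eef_rot: [[0.993, -0.121, -0.002], [-0.121, -0.993, 0.0], [-0.002, -0.0, -1.0]]
force: [-3.7, 0.8, 6.4]
gripper_width: -0.0
```

{"method": "apply_moves", "body": {
  "moves": [
    [[0,0,-0.006,0,0,0,-1],[0,0,0,0,0,0,-1]]
  ]
}}

```text
time: 43.82
tool_pos: [0.4982, -0.0804, 0.0703]
eef_rot: [[0.993, -0.121, -0.011], [-0.121, -0.993, 0.001], [-0.011, -0.0, -1.0]]
force: [-19.0, 2.2, 25.0]
gripper_width: -0.0
```

{"method": "apply_moves", "body": {
  "moves": [
    [[0,0,-0.006,0,0,0,-1],[0,0,-0.006,0,0,0,-1],[0,0,0,0,0,0,-1]]
  ]
}}

```text
time: 44.2
tool_pos: [0.5006, -0.0808, 0.0565]
eef_rot: [[0.993, -0.121, -0.002], [-0.121, -0.993, 0.0], [-0.002, 0.0, -1.0]]
force: [-2.8, 0.1, 5.9]
gripper_width: -0.0002
```

```bash
python3 - <<'E'
from h import *
from lev import path
s=manip.observe()['tool_pos']
st=j2w([[-78,103,46]])[0]; print(s,'to start',(st-s).round(4))
ph=np.arange(151,10,-9.0)
w=np.r_[[st],path(ph,r=76,extra=0,sgn=-1,p=JP)]; 
for a,d in zip(ph,np.diff(w,axis=0)): print(a,d[:2].round(4).tolist())
E
```

```text
[ 0.5005575  -0.08080356  0.05653073] to start [ 0.0831 -0.2066 -0.0105]
151.0 [-0.0033, -0.0058]
142.0 [-0.0055, -0.0109]
133.0 [-0.0074, -0.0101]
124.0 [-0.0092, -0.0089]
115.0 [-0.0108, -0.0074]
106.0 [-0.0122, -0.0055]
97.0 [-0.0131, -0.0033]
88.0 [-0.013, -0.0011]
79.0 [-0.0106, 0.0003]
70.0 [-0.0107, 0.0018]
61.0 [-0.0106, 0.0035]
52.0 [-0.0103, 0.0052]
43.0 [-0.0096, 0.0069]
34.0 [-0.0086, 0.0086]
25.0 [-0.0073, 0.0102]
16.0 [-0.0056, 0.0115]
```

{"method": "apply_moves", "body": {
  "moves": [
    [[0,0,0.045,0,0,0,-1],[0,0,0.045,0,0,0,-1],[0.0208,-0.0517,0,0,0,0,-1],[0.0208,-0.0517,0,0,0,0,-1],[0.0208,-0.0517,0,0,0,0,-1],[0.0208,-0.0517,0,0,0,0,-1],[0,0,0,0,0,0,-1],[0,0,-0.05,0,0,0,-1],[0,0,-0.05,0,0,0,-1],[0,0,0,0,0,0,-1]]
  ]
}}

```text
time: 45.45
tool_pos: [0.5801, -0.2844, 0.0406]
eef_rot: [[0.993, -0.121, -0.011], [-0.121, -0.993, 0.006], [-0.011, -0.005, -1.0]]
force: [-0.4, 0.0, 0.1]
gripper_width: 0.0
```

{"method": "apply_moves", "body": {
  "moves": [
    [[-0.003,-0.006,0,0,0,0,-1],[-0.0055,-0.011,0,0,0,0,-1],[-0.0075,-0.01,0,0,0,0,-1],[-0.009,-0.009,0,0,0,0,-1],[0,0,0,0,0,0,-1]]
  ]
}}

```text
time: 46.08
tool_pos: [0.5587, -0.3255, 0.0478]
eef_rot: [[0.992, -0.123, 0.001], [-0.123, -0.992, -0.002], [0.001, 0.002, -1.0]]
force: [-0.1, -0.9, 2.8]
gripper_width: -0.0001
```

{"method": "apply_moves", "body": {
  "moves": [
    [[-0.011,-0.0075,0,0,0,0,-1],[0,0,0,0,0,0,-1]]
  ]
}}

```text
time: 46.32
tool_pos: [0.5474, -0.3318, 0.0476]
eef_rot: [[0.993, -0.122, -0.0], [-0.122, -0.993, -0.0], [-0.0, 0.0, -1.0]]
force: [-1.2, 0.9, 6.0]
gripper_width: -0.0
```

{"method": "apply_moves", "body": {
  "moves": [
    [[-0.012,-0.0055,0,0,0,0,-1],[0,0,0,0,0,0,-1]]
  ]
}}

```text
time: 46.58
tool_pos: [0.5359, -0.337, 0.0478]
eef_rot: [[0.993, -0.122, 0.001], [-0.122, -0.993, -0.0], [0.001, 0.0, -1.0]]
force: [-0.3, 0.9, 6.4]
gripper_width: -0.0
```

{"method": "apply_moves", "body": {
  "moves": [
    [[-0.013,-0.0035,0,0,0,0,-1],[0,0,0,0,0,0,-1]]
  ]
}}

```text
time: 46.82
tool_pos: [0.523, -0.3405, 0.048]
eef_rot: [[0.993, -0.122, 0.001], [-0.122, -0.993, -0.0], [0.001, 0.0, -1.0]]
force: [0.7, 2.4, 6.3]
gripper_width: 0.0003
```

{"method": "apply_moves", "body": {
  "moves": [
    [[0,0,0.05,0,0,0,-1],[0.03,0.027,0,0,0,0,-1],[0.031,0.027,0,0,0,0,-1],[0,0,0,0,0,0,-1],[0,0,-0.03,0,0,0,-1],[0,0,-0.028,0,0,0,-1],[0,0,0,0,0,0,-1],[0,0,0,0,0,0,-1]]
  ]
}}

```text
time: 47.82
tool_pos: [0.5838, -0.2869, 0.0393]
eef_rot: [[0.993, -0.122, 0.0], [-0.122, -0.993, -0.0], [0.0, 0.0, -1.0]]
force: [0.2, -0.7, -0.0]
gripper_width: -0.0
```

{"method": "apply_moves", "body": {
  "moves": [
    [[-0.003,-0.006,0,0,0,0,-1],[-0.0055,-0.011,0,0,0,0,-1],[-0.0075,-0.01,0,0,0,0,-1],[0,0,0,0,0,0,-1]]
  ]
}}

```text
time: 48.32
tool_pos: [0.5675, -0.3142, 0.0389]
eef_rot: [[0.992, -0.123, 0.0], [-0.123, -0.992, -0.0], [0.0, 0.0, -1.0]]
force: [0.2, -0.4, 1.0]
gripper_width: 0.0001
```

{"method": "apply_moves", "body": {
  "moves": [
    [[-0.009,-0.009,0,0,0,0,-1],[0,0,0,0,0,0,-1]]
  ]
}}

```text
time: 48.58
tool_pos: [0.5585, -0.3226, 0.0386]
eef_rot: [[0.993, -0.122, -0.0], [-0.122, -0.993, 0.0], [-0.0, -0.0, -1.0]]
force: [-0.5, -0.4, 0.6]
gripper_width: -0.0002
```

{"method": "apply_moves", "body": {
  "moves": [
    [[-0.011,-0.0075,0,0,0,0,-1],[0,0,0,0,0,0,-1]]
  ]
}}

```text
time: 48.82
tool_pos: [0.5474, -0.33, 0.0386]
eef_rot: [[0.993, -0.122, -0.0], [-0.122, -0.993, 0.0], [-0.0, -0.0, -1.0]]
force: [0.4, -0.7, 0.4]
gripper_width: -0.0002
```

{"method": "apply_moves", "body": {
  "moves": [
    [[-0.012,-0.0055,0,0,0,0,-1],[0,0,0,0,0,0,-1]]
  ]
}}

```text
time: 49.08
tool_pos: [0.5357, -0.3354, 0.0389]
eef_rot: [[0.993, -0.122, 0.0], [-0.122, -0.993, -0.0], [0.0, 0.0, -1.0]]
force: [0.7, 0.8, 0.3]
gripper_width: -0.0001
```

{"method": "apply_moves", "body": {
  "moves": [
    [[-0.013,-0.0035,0,0,0,0,-1],[0,0,0,0,0,0,-1]]
  ]
}}

```text
time: 49.32
tool_pos: [0.5227, -0.3388, 0.0389]
eef_rot: [[0.993, -0.122, 0.0], [-0.122, -0.993, -0.0], [0.0, 0.0, -1.0]]
force: [2.0, 1.3, -0.1]
gripper_width: -0.0002
```

{"method": "apply_moves", "body": {
  "moves": [
    [[-0.013,-0.001,0,0,0,0,-1],[0,0,0,0,0,0,-1]]
  ]
}}

```text
time: 49.58
tool_pos: [0.5103, -0.3397, 0.0391]
eef_rot: [[0.993, -0.122, 0.001], [-0.122, -0.993, -0.0], [0.001, 0.0, -1.0]]
force: [2.7, 0.5, -0.3]
gripper_width: -0.0002
```

{"method": "apply_moves", "body": {
  "moves": [
    [[-0.0105,0.0005,0,0,0,0,-1],[0,0,0,0,0,0,-1]]
  ]
}}

```text
time: 49.82
tool_pos: [0.5003, -0.3393, 0.0392]
eef_rot: [[0.993, -0.121, 0.002], [-0.121, -0.993, -0.001], [0.002, 0.001, -1.0]]
force: [3.3, 1.3, -0.1]
gripper_width: 0.0001
```

{"method": "apply_moves", "body": {
  "moves": [
    [[-0.0105,0.002,0,0,0,0,-1],[-0.0105,0.0035,0,0,0,0,-1],[0,0,0,0,0,0,-1]]
  ]
}}

```text
time: 50.2
tool_pos: [0.4794, -0.3342, 0.0394]
eef_rot: [[0.993, -0.121, 0.002], [-0.121, -0.993, -0.002], [0.002, 0.002, -1.0]]
force: [4.8, -0.4, -0.3]
gripper_width: -0.0005
```

{"method": "apply_moves", "body": {
  "moves": [
    [[-0.0105,0.005,0,0,0,0,-1],[-0.0095,0.007,0,0,0,0,-1],[0,0,0,0,0,0,-1]]
  ]
}}

```text
time: 50.58
tool_pos: [0.4588, -0.3222, 0.0393]
eef_rot: [[0.993, -0.121, 0.0], [-0.121, -0.993, -0.002], [0.0, 0.002, -1.0]]
force: [3.3, -1.3, 0.8]
gripper_width: 0.0
```

{"method": "apply_moves", "body": {
  "moves": [
    [[-0.0085,0.0085,0,0,0,0,-1],[-0.0075,0.01,0,0,0,0,-1],[0,0,0,0,0,0,-1]]
  ]
}}

```text
time: 50.95
tool_pos: [0.4414, -0.3021, 0.0381]
eef_rot: [[0.993, -0.121, -0.003], [-0.121, -0.993, 0.002], [-0.003, -0.001, -1.0]]
force: [0.2, 0.5, -0.2]
gripper_width: -0.0003
```

{"method": "apply_moves", "body": {
  "moves": [
    [[-0.0055,0.0115,0,0,0,0,-1],[-0.001,0.004,0,0,0,0,-1],[0,0,0,0,0,0,-1]]
  ]
}}

```text
time: 51.32
tool_pos: [0.4354, -0.2878, 0.0382]
eef_rot: [[0.993, -0.12, -0.001], [-0.12, -0.993, -0.002], [-0.001, 0.002, -1.0]]
force: [-0.1, -4.8, -3.3]
gripper_width: -0.0001
```

{"method": "apply_moves", "body": {
  "moves": [
    [[-0.0005,0.003,0,0,0,0,-1],[0,0,0,0,0,0,-1]]
  ]
}}

```text
time: 51.58
tool_pos: [0.4354, -0.2874, 0.0385]
eef_rot: [[0.993, -0.12, 0.0], [-0.12, -0.993, -0.007], [0.001, 0.007, -1.0]]
force: [-0.1, -13.3, -8.2]
gripper_width: 0.0001
```

{"method": "apply_moves", "body": {
  "moves": [
    [[0,-0.012,0,0,0,0,-1],[0,-0.004,0.05,0,0,0,-1],[0,0,0.06,0,0,0,-1],[0.0275,0.02,0.02,0,0,0,-1],[0.0275,0.03,0,0,0,0,-1],[0.02,0.03,0,0,0,0,-1],[0,0,0,0,0,0,-1]]
  ]
}}

```text
time: 52.45
tool_pos: [0.5112, -0.2187, 0.1684]
eef_rot: [[0.993, -0.118, -0.001], [-0.118, -0.993, 0.001], [-0.001, -0.001, -1.0]]
force: [-0.7, 0.3, 0.3]
gripper_width: -0.0002
```

```bash
python3 - <<'E'
from h import *
c=cam('wrist'); s=manip.observe();print(s['tool_pos'])
a=manip.snapshot('wrist'); save('w16.png',a,f=1.25)
for t,z in [('lever_end',.0535),('template',.004),('lock_near',.004),('lock_far',.004)]:
    for r in manip.recognise('wrist',t)[:3]:
      uv=np.array(r['at'])*[640,400];print(t,round(r['conf'],2),uv.round(),ray(c,uv,z).round(4),w2j(ray(c,uv,z)).round(1))
E
```

```text
[ 0.51122505 -0.21870512  0.16844983]
lever_end 0.93 [272. 255.] [ 0.4657 -0.2661  0.0535] [[41.7 96.7 53.5]]
template 0.85 [315. 348.] [ 0.4863 -0.413   0.004 ] [[  2.8 239.9   4. ]]
template 0.66 [294. 140.] [ 0.4945 -0.1747  0.004 ] [[24.6  2.4  4. ]]
lock_near 0.94 [313. 350.] [ 0.4829 -0.4157  0.004 ] [[  5.9 243.    4. ]]
lock_far 0.91 [313. 352.] [ 0.4833 -0.4185  0.004 ] [[  5.1 245.7   4. ]]
```

View pics/w16.png

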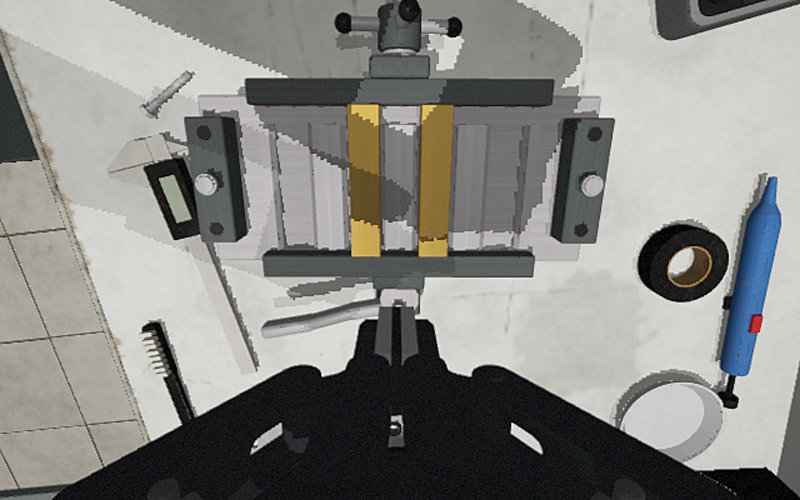

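The lever is shut, with its end at about (265,330), and both bars are clamped between the stop and the jaw. Next is the template: I'll take a look from above it.

{"method": "apply_moves", "body": {
  "moves": [
    [[-0.004,-0.048,0.012,0,0,0,-1],[-0.004,-0.048,0.012,0,0,0,-1],[-0.004,-0.048,0.012,0,0,0,-1],[-0.004,-0.048,0.012,0,0,0,-1],[-0.004,-0.048,0.002,0,0,0,-1],[0,0,0,0,0,0,-1],[0,0,0,0,0,0,-1]]
  ]
}}

```text
time: 53.58
tool_pos: [0.4899, -0.4606, 0.2181]
eef_rot: [[0.992, -0.123, -0.001], [-0.123, -0.992, 0.001], [-0.001, -0.001, -1.0]]
force: [-0.3, -0.3, 0.7]
gripper_width: -0.0002
```

```bash
python3 - <<'E'
from h import *
c=cam('wrist'); s=manip.observe();print(s['tool_pos'])
a=manip.snapshot('wrist'); cv2.imwrite('pics/w17.png',a[:,:,::-1])
r=manip.regions_of('wrist','template')
for q in r[:2]: print(q['conf'],np.array(q['at'])*[640,400],q['mask'].sum())
k=r[0]['mask'].astype(np.uint8); np.save('k.npy',k)
q=cv2.minAreaRect(np.argwhere(k)[:,::-1].astype(np.float32)); B=cv2.boxPoints(q); print(B.round())
P=np.array([ray(c,x,.004) for x in B]); print(P.round(4).tolist(),P.mean(0).round(4))
# holes inside hull
h=cv2.convexHull(np.argwhere(k)[:,::-1].astype(np.int32)); m=np.zeros_like(k); cv2.fillConvexPoly(m,h,1)
n,l,st,ce=cv2.connectedComponentsWithStats(((m==1)&(k==0)).astype(np.uint8))
for i in range(1,n):
  if st[i,4]>8: print(st[i],ce[i].round(1))
E
```

```text
[ 0.48994151 -0.46060468  0.21813877]
0.55 [289.28 140.6 ] 11671
[[171. 115.]
 [403. 109.]
 [404. 165.]
 [172. 170.]]
[[0.3427, -0.3784, 0.004], [0.59, -0.4031, 0.004], [0.5888, -0.4632, 0.004], [0.3288, -0.4375, 0.004]] [ 0.4626 -0.4205  0.004 ]
[310 111  20   1  20] [319.5 111. ]
[347 110  18   1  18] [355.5 110. ]
[378 110  18   1  18] [386.5 110. ]
[229 113  25   2  41] [241.6 113.5]
[272 112  36   2  48] [288.  112.2]
[188 115  15   1  15] [195. 115.]
[207 114   9   1   9] [211. 114.]
[380 118  16  24 247] [387.4 127.8]
[402 118   2  15  20] [402.5 125. ]
[303 120   8   8  54] [306.5 123.7]
[344 120   8   7  44] [347.6 123. ]
[180 123  15  24 240] [187.3 132.6]
[264 122   7   7  35] [266.7 125. ]
[224 124   6   6  32] [226.5 126.5]
[171 126   3  17  19] [172.3 134.1]
[401 138   2  13  18] [401.6 144.6]
[343 151   8   8  47] [346.9 154.4]
[306 152   6   7  31] [308.3 155.1]
[227 154   6   7  31] [229.6 157.3]
[266 154   6   6  27] [268.9 156.3]
[305 166  20   2  28] [315.4 166.7]
[339 166  26   1  26] [351.5 166. ]
[225 168  22   2  24] [236.2 168.8]
[263 168  22   1  22] [273.5 168. ]
```

```bash
python3 - <<'E'
from h import *
c=cam('wrist'); k=np.load('k.npy')
for x0,x1,y0,y1 in [(379,397,117,143),(179,196,122,148)]:
  print([(y,int((k[y,x0:x1]==0).sum())) for y in range(y0,y1)])
L=np.array([180+7.5,123+12]);R=np.array([380+8,118+12])
a,b=ray(c,L,.003),ray(c,R,.003); print(a,b,np.linalg.norm(a-b),np.degrees(np.arctan2(*(b-a)[[1,0]])))
m=(a+b)/2; d=(b-a)/np.linalg.norm(b-a); n=np.array([-d[1],d[0],0]); print('origin',m-n*.00875, 'n',n)
# bush holes midpoint check
P=[ray(c,np.array(u),.004) for u in [(347.6,123),(306.5,123.7),(266.7,125),(226.5,126.5),(346.9,154.4),(308.3,155.1),(229.6,157.3),(268.9,156.3)]]; print('bush mean',np.mean(P,0)); print(np.array(w2j(P)).round(0).tolist())
E
```

```text
[(117, 0), (118, 6), (119, 9), (120, 11), (121, 13), (122, 14), (123, 14), (124, 16), (125, 16), (126, 16), (127, 15), (128, 14), (129, 14), (130, 13), (131, 11), (132, 9), (133, 8), (134, 7), (135, 7), (136, 7), (137, 7), (138, 7), (139, 6), (140, 5), (141, 2), (142, 0)]
[(122, 0), (123, 7), (124, 9), (125, 11), (126, 13), (127, 14), (128, 14), (129, 15), (130, 15), (131, 15), (132, 15), (133, 14), (134, 14), (135, 12), (136, 11), (137, 9), (138, 8), (139, 8), (140, 6), (141, 6), (142, 6), (143, 6), (144, 5), (145, 5), (146, 2), (147, 0)]
[ 0.35539178 -0.40080587  0.003     ] [ 0.57366634 -0.42211343  0.003     ] 0.21931209691779371 -5.575442310964402
origin [ 0.46367894 -0.42016826  0.003     ] n [0.09715632 0.99526913 0.        ]
bush mean [ 0.46341418 -0.41978361  0.004     ]
[[-41.0, 231.0, 4.0], [4.0, 232.0, 4.0], [47.0, 233.0, 4.0], [91.0, 235.0, 4.0], [-41.0, 265.0, 4.0], [2.0, 266.0, 4.0], [90.0, 268.0, 4.0], [46.0, 267.0, 4.0]]
```

{"method": "apply_moves", "body": {
  "moves": [
    [[-0.003,0.0045,-0.01,0,0,-0.1716,0],[-0.003,0.0045,-0.01,0,0,-0.1716,0],[-0.003,0.0045,-0.01,0,0,-0.1716,0],[-0.003,0.0045,-0.01,0,0,-0.1716,0],[-0.003,0.0045,-0.01,0,0,-0.1716,0],[-0.003,0.0045,-0.01,0,0,-0.1716,0],[-0.003,0.0045,-0.01,0,0,-0.1716,0],[-0.003,0.0045,-0.01,0,0,-0.1716,0],[-0.0025,0.0045,-0.01,0,0,-0.1716,0],[0,0,0,0,0,0,0],[0,0,0,0,0,0,0]]
  ]
}}

```text
time: 55.05
tool_pos: [0.4646, -0.4197, 0.1293]
eef_rot: [[-0.092, -0.996, 0.001], [-0.996, 0.092, -0.001], [0.001, -0.001, -1.0]]
force: [-0.0, -0.3, 0.4]
gripper_width: 0.0429
```

```bash
python3 - <<'E'
from h import *
s=manip.observe();print(s['tool_pos'],np.degrees(np.arctan2(s['eef_rot'][1,0],s['eef_rot'][0,0])),s['gripper_width'])
E
```

```text
[ 0.46461376 -0.41974381  0.12933728] -95.27013456523677 0.04291826476019078
```

{"method": "apply_moves", "body": {
  "moves": [
    [[-0.001,0,-0.05,0,0,-0.005,0],[0,0,-0.05,0,0,0,0],[0,0,-0.009,0,0,0,0],[0,0,0,0,0,0,0],[0,0,0,0,0,0,-1],[0,0,0,0,0,0,-1],[0,0,0,0,0,0,-1],[0,0,0,0,0,0,-1]]
  ],
  "newtons": 100
}}

```text
time: 56.05
tool_pos: [0.4648, -0.4218, 0.0231]
eef_rot: [[-0.1, -0.995, 0.003], [-0.995, 0.1, -0.004], [0.003, -0.004, -1.0]]
force: [-0.5, -0.1, 6.3]
gripper_width: 0.0131
```

```bash
python3 - <<'E'
from h import *
s=manip.observe();print(s['tool_pos'],np.degrees(np.arctan2(s['eef_rot'][1,0],s['eef_rot'][0,0])),s['gripper_width'],(j2w([[0,13,0]])-s['tool_pos']).round(4))
E
```

```text
[ 0.4647747  -0.42175982  0.02305171] -95.72556880394878 0.013103896745004754 [[ 0.0528  0.2335 -0.0231]]
```

```bash
python3 - <<'E'
from h import *
m=manip.camera_model('wrist'); K=np.array([[m['fx'],0,m['cx']],[0,m['fy'],m['cy']],[0,0,1]])
def C(p,yaw):
    x=np.array([np.cos(yaw),np.sin(yaw),0]); z=np.array([0,0,-1.]); T=np.eye(4); T[:3,:3]=np.c_[x,np.cross(z,x),z]; T[:3,3]=p
    W=np.linalg.inv(T@np.array(m['mount'])); return K,W[:3,:3],W[:3,3]
for n,p,yaw,s,off in [('w4',(.53874,-.19283,.25578),np.arctan2(-.143,.99),1.25,(0,0)),('w9',(.53913,-.18443,.16638),-.1293,1.25,(0,0)),('w13',(.49541,-.17940,.16662),-.1318,1.25,(0,0)),('w16',(.51123,-.21871,.16845),np.arctan2(-.118,.993),1.25,(0,0)),('w11',(.53628,-.24005,.17355),np.arctan2(-.124,.992),1.8,(100,40))]:
  im=cv2.imread(f'pics/{n}.png'); g=cv2.cvtColor(im,cv2.COLOR_BGR2GRAY); c=C(p,yaw); J=[]
  for x in (110,-110):
    u=(proj(c,j2w([[x,0,83]]))[0]-off)*s; x0,y0=(u-14*s/1.25).astype(int); w=int(28*s/1.25)
    y0=max(y0,0);sub=g[y0:y0+w,x0:x0+w]; t,b=cv2.threshold(sub,0,255,cv2.THRESH_OTSU)
    nn,l,st,ce=cv2.connectedComponentsWithStats(b); dd=[(np.hypot(*(ce[i]-w/2)) if 30<st[i,4]<350*(s/1.25)**2 else 99) for i in range(1,nn)]; i=1+int(np.argmin(dd))
    J.append(w2j(ray(c,(ce[i]+[x0,y0])/s+off,.082))[0])
  J=np.array(J); print(n,J.round(1).tolist(),'mid',J.mean(0).round(1)[:2])
E
```

```text
w4 [[110.8, -1.2, 82.0], [-108.3, -2.1, 82.0]] mid [ 1.3 -1.7]
w9 [[110.1, -1.2, 82.0], [-108.5, -2.0, 82.0]] mid [ 0.8 -1.6]
w13 [[111.2, -1.1, 82.0], [-111.1, -1.2, 82.0]] mid [ 0.  -1.1]
w16 [[110.3, -0.9, 82.0], [-108.5, -1.7, 82.0]] mid [ 0.9 -1.3]
w11 [[110.4, -0.9, 82.0], [-108.9, -1.8, 82.0]] mid [ 0.8 -1.3]
```

{"method": "apply_moves", "body": {
  "moves": [
    [[0,0,0.04,0,0,0,-1],[0,0,0.04,0,0,0,-1],[0,0,0.04,0,0,0,-1],[0.0106,0.0468,0,0,0,-0.006,-1],[0.0106,0.0468,0,0,0,-0.006,-1],[0.0106,0.0468,0,0,0,-0.006,-1],[0.0106,0.0468,0,0,0,-0.005,-1],[0.0106,0.0466,0,0,0,0,-1],[0,0,0,0,0,0,-1],[0,0,0,0,0,0,-1],[0,0,0,0,0,0,-1]]
  ]
}}

```text
time: 57.42
tool_pos: [0.516, -0.1873, 0.1398]
eef_rot: [[-0.124, -0.992, 0.0], [-0.992, 0.124, -0.0], [0.0, -0.0, -1.0]]
force: [-1.0, 0.9, -2.0]
gripper_width: 0.013
```

```bash
python3 - <<'E'
from h import *
c=cam('wrist');s=manip.observe();print(s['tool_pos'],s['force'],np.degrees(np.arctan2(s['eef_rot'][1,0],s['eef_rot'][0,0])),s['gripper_width'],w2j([s['tool_pos']]))
a=manip.snapshot('wrist'); cv2.imwrite('pics/w18.png',a[:,:,::-1])
r=manip.regions_of('wrist','template')
if r:
  k=r[0]['mask'].astype(np.uint8); q=cv2.minAreaRect(np.argwhere(k)[:,::-1].astype(np.float32)); print(r[0]['conf'],cv2.boxPoints(q).round().tolist())
  h=cv2.convexHull(np.argwhere(k)[:,::-1].astype(np.int32)); m=np.zeros_like(k); cv2.fillConvexPoly(m,h,1)
  n,l,st,ce=cv2.connectedComponentsWithStats(((m==1)&(k==0)).astype(np.uint8))
  for i in range(1,n):
    if st[i,4]>60: print(st[i],ce[i].round(1))
E
```

```text
[ 0.51601155 -0.18725286  0.13984942] [-0.96228509  0.85670872 -2.01419823] -97.13077143293589 0.013033735466560706 [[  1.67774997  12.15901475 139.84942257]]
0.66 [[248.0, 0.0], [383.0, 0.0], [383.0, 361.0], [248.0, 361.0]]
[ 270    9   55   39 1423] [293.4  28.3]
[249  29   6  94 101] [251.7  74.6]
[376  73   6  95 107] [378.3 118. ]
[274 119  17  17 231] [282. 127.]
[343 119  15  17 206] [350.  126.8]
[277 206  15  13 151] [284.3 211.6]
[341 206  16  12 153] [348.6 211.4]
[ 264  245   39  110 2548] [287.2 290.6]
[ 331  245   39  110 2505] [345.6 290.2]
```

```bash
python3 - <<'E'
from h import *
c=cam('wrist');a=cv2.imread('pics/w18.png')[:,:,::-1]
print('stud px',proj(c,j2w([[-109.1,-1.4,83],[-109.1,.4,83]])))
for u in [(270,28.5),(325,28.5),(297,9),(297,48)]: print(u,w2j(ray(c,np.array(u),.1188)).round(1))
save('w18c.png',a,(230,0,410,110),4)
E
```

```text
stud px [[291.7961287   36.59362372]
 [295.02452712  36.59471885]]
(270, 28.5) [[-105.9   -8.7  118.8]]
(325, 28.5) [[-105.9   16.3  118.8]]
(297, 9) [[-113.7    3.7  118.8]]
(297, 48) [[-97.8   3.4 118.8]]
```

View pics/w18c.png

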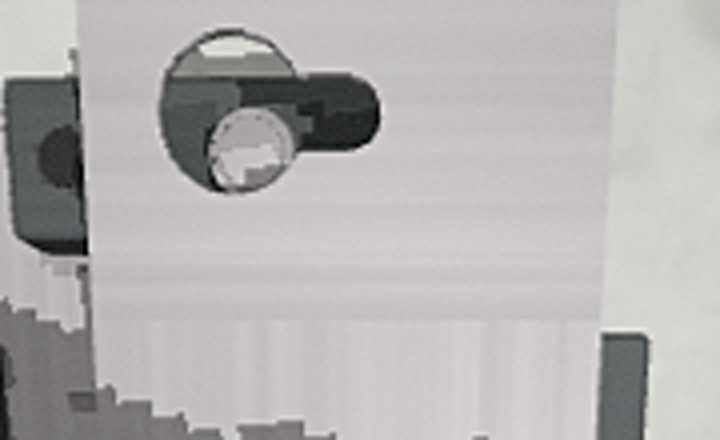

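The stud shows through the keyhole at crop (252,150), with the large hole's centre at (242,112). That means a shift of about (-2.5, -1.3) mm in the jig frame, which I'll make before lowering.

{"method": "apply_moves", "body": {
  "moves": [
    [[0.0026,0.001,0,0,0,0,-1],[0,0,-0.02,0,0,0,-1],[0,0,-0.01,0,0,0,-1],[0,0,0,0,0,0,-1],[0,0,0,0,0,0,-1]]
  ]
}}

```text
time: 58.15
tool_pos: [0.5189, -0.1853, 0.1096]
eef_rot: [[-0.123, -0.992, -0.0], [-0.992, 0.123, 0.0], [-0.0, 0.0, -1.0]]
force: [-0.3, -0.8, -2.5]
gripper_width: 0.013
```

```bash
python3 - <<'E'
from h import *
c=cam('wrist');s=manip.observe();print(s['tool_pos'],s['force'],w2j([s['tool_pos']]))
a=manip.snapshot('wrist'); cv2.imwrite('pics/w19.png',a[:,:,::-1])
r=manip.regions_of('wrist','template')
k=r[0]['mask'].astype(np.uint8)
g=a[:,:,:].mean(2)
print('stud pred',proj(c,j2w([[-108.6,-.7,83]])))
# dark keyhole region: print coarse gray rows
sub=g[0:70:2,250:350:2].astype(int)
print('\n'.join(''.join('#' if v<75 else ('+' if v<130 else '.') for v in row) for row in sub))
E
```

```text
[ 0.51885889 -0.1852787   0.10962074] [-0.26049439 -0.75985807 -2.52995352] [[ -0.89971233   9.84355371 109.62073733]]
stud pred [[294.01741428  30.83121812]]
..................................................
..................................................
..................................................
..................................................
..................+++.............................
...............+#######+..........................
.............+###########.........................
.............#######++####........................
............+++++++#######+.......................
...........##+++++##....###....+++................
...........#+++++#.......+#########+..............
...........#++#+#..........#+++######.............
..........+++++##..........++++######+............
..........+++++#............+++++#####............
..........##+++#............+#+++#####............
..........++#++#............+++++#####............
+.........+++++#............+++++####+............
+..........#+++#.............++++####.............
+..........#++++............++++++#+..............
#..........++++++.................................
+...........++++#.........+.......................
#............+++++................................
#.............++++#+..............................
+..............++##+###+..........................
+...................+.............................
+.................................................
+.................................................
+.................................................
#.................................................
#.................................................
#.................................................
#.................................................
+.................................................
+.................................................
..................................................
```

{"method": "apply_moves", "body": {
  "moves": [
    [[-0.0002,-0.0014,0,0,0,0,-1],[0,0,-0.006,0,0,0,-1],[0,0,0,0,0,0,-1]]
  ]
}}

```text
time: 58.62
tool_pos: [0.5181, -0.1865, 0.1029]
eef_rot: [[-0.123, -0.992, -0.001], [-0.992, 0.123, 0.001], [-0.0, 0.001, -1.0]]
force: [0.6, 0.2, -2.6]
gripper_width: 0.0134
```

{"method": "apply_moves", "body": {
  "moves": [
    [[0,0,-0.004,0,0,0,-1],[0,0,0,0,0,0,-1]]
  ]
}}

```text
time: 58.88
tool_pos: [0.5183, -0.1865, 0.0992]
eef_rot: [[-0.123, -0.992, -0.001], [-0.992, 0.123, 0.0], [-0.0, 0.001, -1.0]]
force: [0.2, 0.1, -2.6]
gripper_width: 0.0129
```

{"method": "apply_moves", "body": {
  "moves": [
    [[0,0,-0.003,0,0,0,-1],[0,0,0,0,0,0,-1]]
  ]
}}

```text
time: 59.12
tool_pos: [0.5187, -0.1867, 0.0967]
eef_rot: [[-0.123, -0.992, 0.0], [-0.992, 0.123, -0.0], [0.0, -0.0, -1.0]]
force: [-0.1, 0.2, -1.8]
gripper_width: 0.0127
```

{"method": "apply_moves", "body": {
  "moves": [
    [[0,0,-0.0005,0,0,0,-1],[0.0004,0.003,0,0,0,0,-1],[0.0004,0.003,0,0,0,0,-1],[0.0004,0.003,0,0,0,0,-1],[0,0,0,0,0,0,-1]]
  ]
}}

```text
time: 59.75
tool_pos: [0.5201, -0.1774, 0.0966]
eef_rot: [[-0.123, -0.992, 0.001], [-0.992, 0.123, 0.0], [-0.0, -0.001, -1.0]]
force: [0.7, 0.9, 0.7]
gripper_width: 0.0129
```

{"method": "apply_moves", "body": {
  "moves": [
    [[0.0003,0.0025,0,0,0,0,-1],[0,0,0,0,0,0,-1]]
  ]
}}

```text
time: 60.0
tool_pos: [0.5203, -0.1751, 0.0965]
eef_rot: [[-0.123, -0.992, 0.001], [-0.992, 0.123, -0.0], [0.0, -0.001, -1.0]]
force: [1.1, -0.8, 1.4]
gripper_width: 0.0131
```

{"method": "apply_moves", "body": {
  "moves": [
    [[0.0002,0.0018,0,0,0,0,-1],[0,0,0,0,0,0,-1]]
  ]
}}

```text
time: 60.25
tool_pos: [0.5205, -0.1735, 0.0966]
eef_rot: [[-0.123, -0.992, 0.001], [-0.992, 0.123, -0.0], [0.0, -0.001, -1.0]]
force: [-1.6, -1.0, 1.6]
gripper_width: 0.0133
```

Sliding freely along the slots; continue until it stops.

{"method": "apply_moves", "body": {
  "moves": [
    [[0.0002,0.0015,0,0,0,0,-1],[0,0,0,0,0,0,-1]]
  ]
}}

```text
time: 60.5
tool_pos: [0.5206, -0.1731, 0.0966]
eef_rot: [[-0.122, -0.992, 0.0], [-0.992, 0.122, -0.003], [0.003, -0.001, -1.0]]
force: [-0.6, -5.7, 1.3]
gripper_width: 0.0131
```

{"method": "apply_moves", "body": {
  "moves": [
    [[0.0002,0.0015,0,0,0,0,-1],[0,0,0,0,0,0,-1]]
  ]
}}

```text
time: 60.75
tool_pos: [0.5206, -0.1729, 0.0966]
eef_rot: [[-0.122, -0.992, 0.0], [-0.992, 0.122, -0.005], [0.005, -0.001, -1.0]]
force: [-1.6, -10.0, 0.5]
gripper_width: 0.0133
```

{"method": "apply_moves", "body": {
  "moves": [
    [[0.0001,0.001,0,0,0,0,-1],[0,0,0,0,0,0,-1]]
  ]
}}

```text
time: 61.0
tool_pos: [0.5207, -0.1728, 0.0967]
eef_rot: [[-0.122, -0.993, 0.0], [-0.992, 0.122, -0.007], [0.007, -0.001, -1.0]]
force: [-1.9, -13.2, -0.4]
gripper_width: 0.013
```

{"method": "apply_moves", "body": {
  "moves": [
    [[-0.0003,-0.003,0,0,0,0,-1],[0,0,0.003,0,0,0,-1],[0,0,0,0,0,0,-1]]
  ]
}}

```text
time: 61.38
tool_pos: [0.5198, -0.173, 0.0981]
eef_rot: [[-0.123, -0.992, -0.001], [-0.992, 0.123, -0.002], [0.002, 0.001, -1.0]]
force: [1.3, -6.0, -4.9]
gripper_width: 0.0127
```

{"method": "apply_moves", "body": {
  "moves": [
    [[0,0,-0.003,0,0,0,-1],[0,0,0,0,0,0,-0.4],[0,0,0,0,0,0,-0.2],[0,0,0,0,0,0,0],[0,0,0,0,0,0,0],[0,0,0.05,0,0,0,0],[0,0,0.05,0,0,0,0],[-0.0,-0.03,0.03,0,0,0.17,0],[0,-0.02,0,0,0,0.17,0],[0,0,0,0,0,0.17,0],[0,0,0,0,0,0.17,0]]
  ]
}}

```text
time: 62.75
tool_pos: [0.5204, -0.2226, 0.2263]
eef_rot: [[0.533, -0.846, 0.0], [-0.846, -0.533, 0.0], [-0.0, -0.0, -1.0]]
force: [0.6, 0.6, 0.8]
gripper_width: 0.0427
```

{"method": "apply_moves", "body": {
  "moves": [
    [[0,0,0,0,0,0.175,-1],[0,0,0,0,0,0.175,-1],[0,0,0,0,0,0.175,-1],[0,0,0,0,0,0.175,-1],[0,0,0,0,0,0.175,-1],[0,0,0,0,0,0,-1],[0,0,0,0,0,0,-1]]
  ]
}}

```text
time: 63.62
tool_pos: [0.5205, -0.2223, 0.2262]
eef_rot: [[0.99, -0.141, -0.0], [-0.141, -0.99, 0.0], [-0.0, -0.0, -1.0]]
force: [0.3, 1.1, -0.7]
gripper_width: 0.0001
```

```bash
python3 - <<'E'
from h import *
c=cam('wrist');s=manip.observe();print(s['tool_pos'])
a=manip.snapshot('wrist'); cv2.imwrite('pics/w20.png',a[:,:,::-1]); g=a.mean(2)
r=manip.regions_of('wrist','template')
k=r[0]['mask'].astype(np.uint8); q=cv2.minAreaRect(np.argwhere(k)[:,::-1].astype(np.float32))
P=np.array([ray(c,x,.0775) for x in cv2.boxPoints(q)]); print(r[0]['conf'],w2j(P).round(1).tolist(),w2j(P.mean(0)[None]).round(1))
for x in (110,-110):
  u=proj(c,j2w([[x,-1,83]]))[0].astype(int); print(u)
  sub=g[u[1]-18:u[1]+18,u[0]-14:u[0]+14]; print('\n'.join(''.join('#' if v<75 else ('+' if v<130 else '.') for v in row) for row in sub))
for rr in manip.regions_of('wrist','lever_end')[:1]:
  y,x=np.nonzero(rr['mask']); W=w2j([ray(c,np.array([i,j]),.0535) for i,j in zip(x,y)]); v=W[W[:,1]>80]; print('lever',rr['conf'],W[:,0].min(),W[:,0].max(),W[W[:,0]>75].mean(0))
E
```

```text
[ 0.52047396 -0.22230823  0.22617724]
0.74 [[125.9, -31.7, 77.5], [-123.2, -33.1, 77.5], [-131.0, 27.2, 77.5], [134.2, 28.9, 77.5]] [[ 1.4 -2.2 77.5]]
[181 138]
......++++++++++++++++#+....
......#+++++++++++++++#+....
......#+++++++++++++++++....
......++++++++++++++++++....
......+#+++++++++++++++#....
.......#+#++++++++++++++....
.......+##++++++++++++++....
.......+##+++++++++++++.....
........+##+++++++++++#.....
..........#++++#####++......
...........+#+++####+.......
............+##+####........
.............+..+###++......
................+.+##+......
............+...++..##+.....
..................+++++.....
.....................+#.....
......................#.....
....................+.++....
....................+.++....
......................+#....
......................+#....
.....................+##....
.....................+......
............................
...................+#.......
............................
............................
+...........................
+...........................
+...........................
#...........................
#..........
[... 548 characters left out ...]
.
+++++#+++...................
+++++##+....................
+++++#++....................
+++++###....................
+++++###....................
+++++#++....................
+++++#++....................
++++++#+....................
++++++++....................
++++++++....................
++++++++....................
++++++++....................
++++++++....................
++++++++....................
++++++++....................
++++++++....................
+++++.......................
+++.........................
+++.........................
............................
............................
lever 0.56 -12.417332483632023 97.70501949784246 [ 86.08665527 104.60402816  53.5       ]
```

```bash
python3 -c "
from cell import manip; print(manip.close_job())"
```

```text
the job is handed in; nothing more can be done
None
```

The jig is set up and handed in at about 64 s on the robot's clock; the hand-in returned no verdict.

- **Lever and bars:** I opened the cam lever and laid the only two brass bars I found in the two middle troughs. The blue look-alike was left alone. The first bar caught on top of the stop bar, so I pushed it off and it dropped flat. I confirmed the second bar's seating by touch at 72 mm. The first I checked by picture, and the fingertips met nothing above seated height.
- **Nut and clamping:** I tightened the nut about 4.3 rad in several sweeps. The sideways push peaked near 28 N and the upward push near 43 N, because the fingertips briefly rode up on the arms. The lever began to resist at roughly 0.8 rad, peaked at about 5 N, went over centre and stopped hard when shut.
- **Template:** I lowered it over both studs and slid it about 13 mm until it stopped, at about 13 N. It resisted a small test lift. In the last picture the large ends of both keyholes are empty, and the template's centre is within about 1 mm of the middle between the studs.

**Not directly confirmed:**
- I could not read the spring or nut values. The clamp setting rests on a gap of about 7.8 mm measured before tightening, the estimated nut turn and the feel of the lever.
- My picture allowance was used up before the end, so the final lever and template positions were checked numerically from the last image. The lever's measured end point was about 4 mm from the stated closed position; that may be because the check averages over part of the lever.

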